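Spread a snap ring over a lock hub and hold it at its groove

ROBOT

A 6-joint arm with a two-finger parallel gripper is mounted at the origin on a cart in front of the work surface, level with it; the furniture and walls round the work are solid. World frame = base frame: x ahead of the robot, y to its left, z up, the work surface at z = 0. Lengths are in m, angles in rad, forces in N, time in s.
With the tool pointing down it reaches from about 0.375 to 0.9 m from the base axis. Payload 3.1 kg.
Tool frame: the origin (TCP) lies at the very end of the fingers, on their centre line; the grasp point (between the pads) lies 19 mm behind it; z points along the fingers, y is the line along which they close (so a half turn about z gives the same grasp; the last joint's range is limited). The gripper opens to 87 mm and grips with 3 to 60 N. Pads are 19 mm wide; open, the fingers measure 117 mm over their backs; the gripper's body (75 mm by 190 mm) begins 51 mm behind the grasp point.
Start: joints at [0.922, 0.527, 1.433, -0, 1.181, -0.178], TCP at [0.283, 0.557, 0.223] pointing down, gripper open.
Joint ranges: [-3.08, 3.08], [-0.75, 2.2], [0.22, 2.44], [-1.43, 4.57], [0, 2.65], [-2.85, 2.85]. Speed limits (rad/s): [2.79, 2.79, 3.14, 3.14, 3.14, 3.14].

INTERFACE

Orientations are given as a unit quaternion [x, y, z, w].
In Python, from rig import robot gives the robot as it stands. The module is installed in compiled form; this text tells all that it offers.
- The arm moves only by the tool servo_tool, never from a script. Its argument "rows" is one flat list of numbers, 5 for each row, row after row: the closure, from -1 (fully open) to 1 (shut), so that 0 is half open, then the shift along the tool's x, y, z in m, then the turn about the tool's z in degrees. A call has 1 to 5 rows; each row shifts and turns the commanded pose from where the row before left it, along the tool's axes as they then stand; what a row does not reach is not made up. A row lasts 1/12 s, in which the tool goes at most 41.7 mm and 7.16 degrees, less where a joint would pass 70% of its speed; a pose out of reach is approached as far as the arm can. A call with a gripper value outside its range is refused whole. The fingers move at their own pace and stop on an object; "newtons" is the grip in N (left out, the last holds). Time passes only in rows, so rows that do not move let the fingers close. It gives the time, the measured TCP pose, the force, the opening and the grip force at its end, in the units of the state.
- robot.get_obs(): the state, without advancing time (a new reading comes with each control period).
- robot.camera(name): name is "scene" or "top"; returns a dict with "pixels" (400x640x3 uint8, red, green, blue), "intrinsics" (3x3 intrinsics, pixels), "rvec" (rotation vector, rad) and "tvec" (3), from world to camera coordinates, as OpenCV has them. Camera axes: x right, y down, z forward; pixel columns grow to the right and rows downward; lengths in m; the calibration is good to about 2 mm. A picture is of the moment at which its call begins. There is no depth.
- robot.hand_in(): hands the job in; it is judged then, once.
Trained networks look in a picture, given as the dict that the camera call returned (one of the last four; its "shot" number tells which), for a name from the list of things; names that differ only in an ending like _2 or _b are one class to them, and where a whole thing is asked for, a point or a joint stands for the part that bears it (a point fixed in the world has none). Each returns a list of dicts, best first, with "score" (0 to 1); they miss things now and then, are a little off and sometimes report something else, mostly with a low value. They report only what shows in the picture. A call takes as long as a camera call.
- robot.spot_in(picture, query): "at" ([x, y, z] in m, in world coordinates, good to about 4 mm: the middle of the surface that is visible of it).
- robot.outline_of(picture, query): "region" (400x640 bool, what is visible of it).
- robot.place_of(picture, query): "at" ([x, y, z] in m, in world coordinates, good to about 4 mm: a listed point, or the origin of a listed thing).
The state is a dict: "time": time; "q": joint angles; "joint_velocities": joint speeds; "joint_torque": joint torques, N m; "position": TCP position; "tool_rot": TCP orientation; "ft_force": force on the tool from outside, world axes, zero at the start; "moment": the same for the moment, N m; "grip_width": finger opening in m; "grip_force": force on a finger pad.
Only numpy, scipy, OpenCV 4.12 (cv2) and the standard library are available. Lean on these libraries where they do the work, as an engineer would, in place of code of your own. Each camera call takes 0.05 s, during which the arm holds its last target. There are 200 camera calls.

TASK

The heavy gate lock on the bench still needs its snap ring. Take the snap ring pliers by the grips, put their closed tips into the gap of the snap ring, squeeze the grips fully so that the ring spreads, lift it off the bench and lower it over the lock's upright round hub until it lies flat on the brass washer, level with the groove. Finish while still holding it there, the pliers squeezed in the gripper and the ring spread round the hub, so that I can check it against the groove before it is let go; leave the other tools and locks on the bench alone.

Things in the scene. Friction and masses are not known exactly. Their poses are not given: they have to be found in the camera images.
- ring_pliers: snap ring pliers lying flat on the bench, 155 mm long, 0.16 kg, black plastic grips, dark steel jaws. Origin at the pivot, level with the underside of the grips; x points to the tips, z up; the legs mirror each other about y = 0. They do not cross at the pivot, so squeezing the grips SPREADS the tips. Centre of mass about 46 mm behind the pivot; held off it or too loosely, the tips droop
- pliers_grip (a point): middle between the two grips at the best place to hold, 48 mm behind the pivot, 10 mm above their underside. Each grip is 9 mm wide, 20 mm high and runs from about 25 to 85 mm behind the pivot. Width over both here: 58 mm at rest, 36 mm squeezed to the stop. The grips spring back: each needs about 8 N to start, 12 N at the stop, and up to 6 N more with the ring on the tips
- pliers_tips (a point): middle between the two blades at their lower end, 61 mm ahead of the pivot, 0.3 mm above the underside of the grips. Each blade points down 4 mm from a flat shoulder under the jaw's end and is 4.8 mm long (x), 2.4 mm thick. Width over both blades: 5 mm at rest, 33 mm at the stop. The jaws end 3 mm ahead of the blade centres and reach 12.5 mm high
- ring_pliers_left (a joint): turn of the left leg, rad: 0 at rest (tips closed), 0.235 squeezed to the stop; the right leg turns alike the other way. Every 0.01 widens the blades by 1.2 mm. At 0.045 the outer faces of the grips are parallel: a good light grip for carrying the pliers, with the blades 10 mm wide, still fit for the gap
- snap_ring: dark steel C-shaped snap ring lying flat on the bench: 4 mm thick, 20 g, inner diameter 21.6 mm, outer 31.6 mm. Origin: centre of the ring, at its underside; x points from the gap to the back of the ring (gap and ears on the -x side), z up. The blades press the ears apart from inside, and friction then carries the ring on the blades, just under the shoulders
- ring_gap (a point): middle of the gap between the two ears, at the ring's underside, 14 mm from the ring's origin along -x: the pliers' blades go straight down here, down to the bench, with the pliers' x along the ring's x (3 mm off along x does no harm). The gap is 16 mm wide here and narrows to 12 mm at the ears' ends, 5 mm farther out
- ring_eye (a point): centre of the opening of the spread ring, at its underside, 4.5 mm from the ring's origin towards the gap: bring this point over the hub's axis. Fully spread, the opening leaves about 2 mm of room all round the hub
- snap_ring_left (a joint): springy bend of one arm of the ring, rad: 0 relaxed, about 0.32 when fully spread by the pliers; from 0.25 the ring clears the hub
- snap_ring_right (a joint): the same for the other arm; both bend alike
- gate_lock: heavy gate lock lying fixed on the bench: grey steel case 124 x 82 x 28 mm, steel face plate and brass bolt at one end (y); a round steel hub stands up from it. Origin under the hub's axis, on the bench; z up. Above the case: dark round boss 54 mm across up to 41 mm, brass washer 40 mm across up to 45 mm, then the groove and the hub's head
- groove (a point): point on the hub's axis at the top of the brass washer, the lower side of the groove, 45 mm above the bench: the ring's underside belongs here. The groove is 21 mm in diameter and 6 mm high
- hub_top (a point): centre of the hub's top face, 63 mm above the bench, 18 mm above the washer; small dark square hole in it. The hub's head is 24 mm in diameter and tapers over its upper 5.5 mm to 17 mm at the top. The tall red key machine stands between and behind the ring and the lock: carry the ring past in front of it
- lock_cylinder: bystander: brass lock cylinder 35 mm across, 30 mm high, standing on the bench; origin at its underside
- padlock: bystander: brass padlock 68 x 42 x 17 mm lying on the bench; origin at its underside
- screwdriver: bystander: screwdriver 160 mm long lying on the bench; origin at its underside

How it is judged:
By the outcome, as a careful person would: the job done as asked, in the order asked, and still so for the second after the job is handed in, while the arm keeps its last pose, push and grip.
It also fails if it takes over 46 s, if anything falls off the work surface, if the arm or the gripper's body presses on something with over 40 N, if the wrist force passes 120 N, or if a joint passes its speed limit or range.

## Working session

There is one attempt and no reset: what is moved stays moved. The work goes in short steps, Python scripts to look and compute and a tool call to move; the robot and the scene stay as the last step left them, time stands still between calls to the robot, and variables do not carry over. Pictures are saved under pics/ and viewed, at most 10 in all, crops included, and the job is handed in when it is done.

Besides the shell and the picture viewer there is one more tool, called after "Emit:" by a JSON object that holds its "api" and its "payload", one argument or row to a line. servo_tool: Moves the arm, as the interface text tells. Its arguments: {"type":"object","properties":{"rows":{"type":"array","items":{"type":"number"}},"newtons":{"type":"number"}},"required":["rows"]}

```bash
mkdir -p pics
cat > h.py <<'E'
import numpy as np, cv2
from scipy.spatial.transform import Rotation as R
from rig import robot
def proj(p,P):
    return cv2.projectPoints(np.array(P,float).reshape(-1,3),p["rvec"],p["tvec"],p["intrinsics"],None)[0].reshape(-1,2)
def plane(p,uv,z):
    Rm=cv2.Rodrigues(np.array(p["rvec"],float))[0]; t=np.array(p["tvec"],float).ravel()
    c=-Rm.T@t; uv=np.array(uv,float).reshape(-1,2)
    d=(Rm.T@np.linalg.inv(p["intrinsics"])@np.c_[uv,np.ones(len(uv))].T).T
    return c+d*((z-c[2])/d[:,2])[:,None]
def save(p,n,crop=None,s=1):
    im=p["pixels"][:,:,::-1]
    if crop: x0,y0,x1,y1=crop; im=im[y0:y1,x0:x1]
    cv2.imwrite("pics/"+n,cv2.resize(im,None,fx=s,fy=s,interpolation=cv2.INTER_CUBIC))
E
cat > a.py <<'E'
from h import *
np.set_printoptions(precision=4,suppress=True)
o=robot.get_obs(); print({k:np.round(v,4) for k,v in o.items()})
for c in ["scene","top"]:
    p=robot.camera(c); save(p,c+"0.png",s=1.25)
    for q in ["ring_pliers","pliers_grip","pliers_tips","snap_ring","ring_gap","gate_lock","groove","hub_top"]:
        r=robot.place_of(p,q)[:2]
        print(c,q,[(np.round(x["at"],4),round(x["score"],2),np.round(proj(p,x["at"])[0])) for x in r])
E
python3 a.py
```

```text
{'time': np.float64(0.0), 'q': array([ 0.9225,  0.5284,  1.4339, -0.    ,  1.1814, -0.1785]), 'joint_velocities': array([ 0.0009, -0.0001, -0.0007,  0.0006,  0.0024,  0.0002]), 'joint_torque': array([ -0.0007, -44.004 , -17.6593,   0.0633,   0.0583,  -0.0001]), 'position': array([0.2825, 0.5567, 0.2216]), 'tool_rot': array([ 0.2327,  0.9725, -0.001 , -0.0004]), 'ft_force': array([-0.1262, -0.3312,  0.5938]), 'moment': array([-0.0417, -0.0051,  0.0644]), 'grip_force': np.float64(0.0), 'grip_width': np.float64(0.0869)}
scene ring_pliers [(array([ 0.4527, -0.0032, -0.0053]), 0.8, array([301., 229.]))]
scene pliers_grip [(array([0.4399, 0.0509, 0.0075]), 0.85, array([287., 216.]))]
scene pliers_tips [(array([ 0.4647, -0.0584, -0.0004]), 0.79, array([316., 238.]))]
scene snap_ring [(array([ 0.527 , -0.2254,  0.0029]), 0.55, array([374., 268.]))]
scene ring_gap [(array([ 0.5109, -0.2189,  0.0013]), 0.5, array([367., 269.]))]
scene gate_lock [(array([ 0.5234,  0.2985, -0.002 ]), 0.77, array([275., 167.]))]
scene groove [(array([0.5254, 0.2982, 0.0482]), 0.93, array([274., 154.]))]
scene hub
[... 182 characters left out ...]
0509, 0.0114]), 0.84, array([292., 228.])), (array([ 0.5191, -0.2217, -0.0015]), 0.65, array([386., 203.]))]
top pliers_tips [(array([ 0.4655, -0.0586,  0.0001]), 0.8, array([330., 220.])), (array([ 0.5081, -0.2161,  0.0009]), 0.29, array([384., 206.]))]
top snap_ring [(array([0.5276, 0.3018, 0.0452]), 0.57, array([201., 196.])), (array([0.5245, 0.2985, 0.0614]), 0.49, array([200., 197.]))]
top ring_gap [(array([ 0.5109, -0.2161, -0.0036]), 0.43, array([384., 205.])), (array([0.4413, 0.0507, 0.0111]), 0.32, array([292., 228.]))]
top gate_lock [(array([0.5259, 0.3006, 0.0018]), 0.65, array([206., 198.]))]
top groove []
top hub_top [(array([0.5239, 0.2993, 0.0653]), 0.82, array([200., 197.]))]
```

View pics/top0.png

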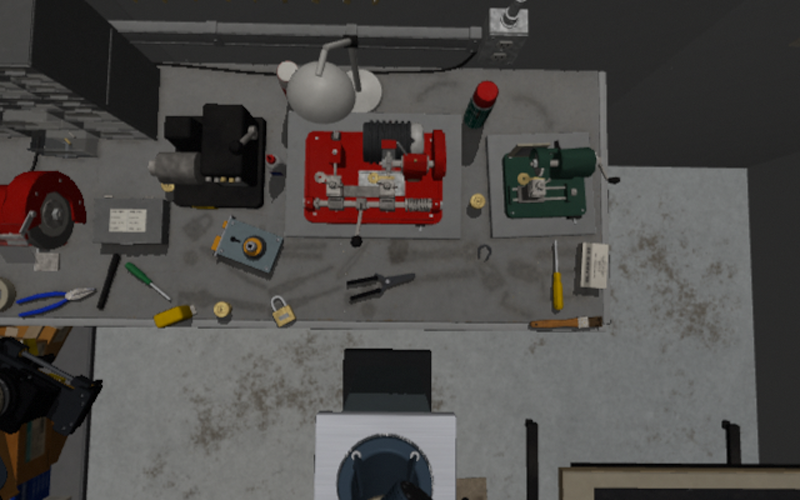

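View pics/scene0.png

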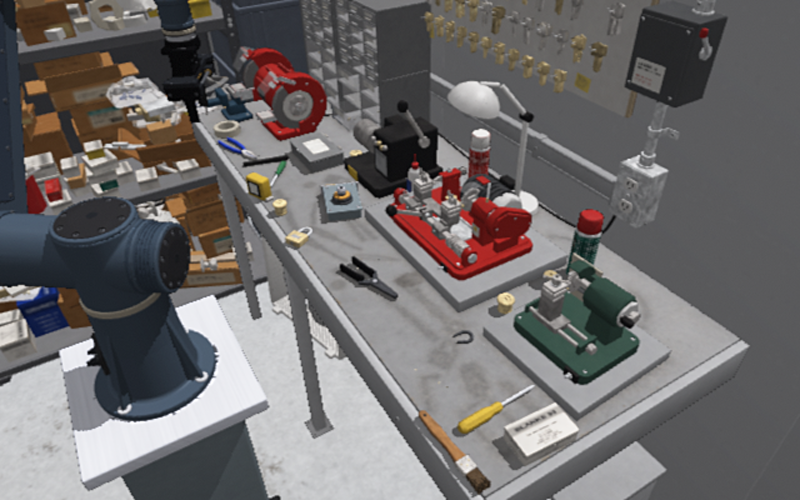

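```bash
cat > b.py <<'E'
from h import *
import cv2
a=robot.camera("top"); b=robot.camera("scene")
f=lambda p,c,s:cv2.resize(p["pixels"][c[1]:c[3],c[0]:c[2],::-1],(400,400),interpolation=cv2.INTER_CUBIC)
cv2.imwrite("pics/ring.png",np.hstack([f(a,(367,183,407,223),0),f(b,(350,248,390,288),0)]))
for p in(a,b):
    for q in ["snap_ring","ring_gap","ring_eye"]:
        print(q,[(np.round(x["at"],4),round(x["score"],2),np.round(proj(p,x["at"])[0],1)) for x in robot.place_of(p,q)[:2]])
    for q in ["lock_cylinder","padlock"]: print(q,[(np.round(x["at"],3),round(x["score"],2)) for x in robot.place_of(p,q)[:2]])
    r=robot.outline_of(p,"snap_ring")
    for x in r[:2]:
        m=x["region"]; v,u=np.nonzero(m); print("outl",x["score"],m.sum(),u.mean(),v.mean(),u.min(),u.max(),v.min(),v.max())
E
python3 b.py
```

```text
snap_ring [(array([ 0.5261, -0.225 ,  0.0047]), 0.6, array([387.7, 200.1]))]
ring_gap [(array([ 0.4643, -0.0589,  0.0029]), 0.45, array([330.2, 220.8])), (array([ 0.5108, -0.2167,  0.0012]), 0.4, array([384.6, 205.4]))]
ring_eye [(array([ 0.5194, -0.2269, -0.0008]), 0.64, array([387.9, 202.5]))]
lock_cylinder [(array([ 0.645, -0.204,  0.002]), 0.49)]
padlock [(array([0.383, 0.245, 0.   ]), 0.58)]
snap_ring [(array([ 0.5245, -0.2221, -0.0012]), 0.46, array([371.9, 268.8]))]
ring_gap [(array([ 0.4698, -0.3894,  0.0008]), 0.49, array([397.6, 327.5])), (array([ 0.514 , -0.2171,  0.0006]), 0.46, array([367.1, 268.7]))]
ring_eye [(array([ 0.5204, -0.2211, -0.0008]), 0.55, array([370.3, 269.1])), (array([ 0.5111, -0.2193, -0.0024]), 0.3, array([366.6, 270.6]))]
lock_cylinder [(array([ 0.635, -0.203,  0.001]), 0.48)]
padlock [(array([0.387, 0.247, 0.001]), 0.77), (array([0.526, 0.3  , 0.061]), 0.65)]
outl 0.57 90 371.9555555555556 269.02222222222224 364 378 264 274
```

View pics/ring.png

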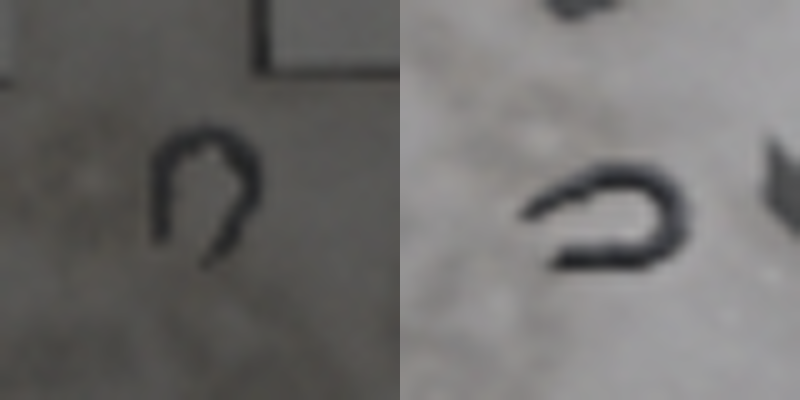

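```bash
cat > fit.py <<'E'
from h import *
from scipy.optimize import minimize
a=np.linspace(0,2*np.pi,73)
def poly():
    # ring x to the back; arc until it meets straight ears
    t=np.radians(np.linspace(-140,140,40))
    o=np.c_[15.8*np.cos(t),15.8*np.sin(t)]; i=np.c_[10.8*np.cos(t),10.8*np.sin(t)][::-1]
    return np.vstack([o,[[-19,10.5],[-19,6],[-14,8]],i,[[-14,-8],[-19,-6],[-19,-10.5]]])/1000
P=poly(); S=8
def cov(p,x,y,th,box,z):
    c,s=np.cos(th),np.sin(th); w=np.c_[x+c*P[:,0]-s*P[:,1],y+s*P[:,0]+c*P[:,1],np.full(len(P),z)]
    uv=(proj(p,w)-[box[0],box[1]]+.5)*S
    m=np.zeros(((box[3]-box[1])*S,(box[2]-box[0])*S),np.uint8)
    cv2.fillPoly(m,[np.round(uv*16).astype(int)],255,shift=4)
    m=cv2.resize(m,None,fx=1/S,fy=1/S,interpolation=cv2.INTER_AREA)/255.
    return cv2.GaussianBlur(m,(0,0),.5)
def cost(v,ps):
    e=0
    for p,box,g in ps:
        m=np.maximum(cov(p,*v,box,0.004),cov(p,*v,box,0.001)); h,w=m.shape; yy,xx=np.mgrid[:h,:w]
        A=np.c_[m.ravel(),np.ones(h*w),xx.ravel(),yy.ravel()]
        e+=np.sum((A@np.linalg.lstsq(A,g.ravel(),rcond=None)[0]-g.ravel())**2)/np.var(g)/g.size
    return e
def run(names,v0):
    ps=[]
    for n in names:
        p=robot.camera(n); u,v=np.round(proj(p,[*v0[:2],0])[0]).astype(int); box=(u-12,v-9,u+12,v+10)
        ps.append((p,box,p["pixels"][box[1]:box[3],box[0]:box[2]].mean(2)))
    for q in [[x] for x in ps]+[ps]:
        r=min((minimize(cost,[v0[0],v0[1],v0[2]+d],args=(q,),method="Nelder-Mead",options=dict(initial_simplex=[[v0[0]+i,v0[1]+j,v0[2]+d+k] for i,j,k in[(0,0,0),(.004,0,0),(0,.004,0),(0,0,.2)]])) for d in(-.2,.2)),key=lambda r:r.fun)
        print(np.round(r.x[:2],4),round(np.degrees(r.x[2]),1),round(r.fun,3))
if __name__=="__main__": run(["top","scene"],[.526,-.224,-.5])
E
python3 fit.py
```

```text
[ 0.5239 -0.2236] -15.0 0.156
[ 0.5202 -0.2252] -13.6 0.089
[ 0.5222 -0.2242] -14.0 0.524
```

```bash
cat >> h.py <<'E'
def state():
    o=robot.get_obs(); M=R.from_quat(o["tool_rot"]).as_matrix()
    print("t",round(float(o["time"]),2),"pos",np.round(o["position"],4),"phi(tool -x)",round(np.degrees(np.arctan2(-M[1,0],-M[0,0])),2),"tilt",np.round(M[:2,2],3),"w",np.round(o["grip_width"],4),"F",np.round(o["grip_force"],1),np.round(o["ft_force"],1),"q6",np.round(o["q"][5],2))
    return o,M
def todo(target,phi=None):
    "remaining shift in tool axes, turn (deg, about tool z) so that tool -x points to phi"
    o,M=state(); d=np.array(target)-o["position"]
    print("shift now",np.round(M.T@d,4))
    if phi is not None:
        cur=np.degrees(np.arctan2(-M[1,0],-M[0,0])); t=-((phi-cur+180)%360-180); print("turn",round(t,2),"shift after turn",np.round((M@R.from_euler("z",t,degrees=True).as_matrix()).T@d,4))
E
python3 - <<'E'
from h import *
T=robot.camera("top");S=robot.camera("scene")
def P(p): return p["intrinsics"]@np.c_[cv2.Rodrigues(np.array(p["rvec"],float))[0],np.array(p["tvec"],float).ravel()]
for a,b in [((285,193),(310,168)),((200,197),(273,149))]:
    X=cv2.triangulatePoints(P(T),P(S),np.array(a,float),np.array(b,float)); print((X[:3]/X[3]).ravel())
todo([.441,.051,.1],-77.6)
E
```

```text
[0.52831021 0.06642884 0.12463279]
[0.52403437 0.29882294 0.06473073]
t 1.8 pos [0.2829 0.5573 0.2226] phi(tool -x) -26.92 tilt [0. 0.] w 0.0871 F 0.0 [ 1.1  0.3 -0.2] q6 -0.18
shift now [-0.3702 -0.3799  0.1226]
turn 50.68 shift after turn [-0.5284  0.0457  0.1226]
```

Emit:
{"api": "servo_tool", "payload": {
  "rows": [-1,-0.026,-0.027,0,0,-1,-0.026,-0.027,0,0,-1,-0.026,-0.027,0,0,-1,-0.026,-0.027,0,0,-1,-0.026,-0.027,0,0]
}}

```text
time: 2.22
position: [0.3379, 0.3766, 0.2227]
tool_rot: [0.232, 0.973, 0.0, 0.0]
ft_force: [1.8, -0.3, 0.5]
grip_width: 0.0871
grip_force: 0.0
```

Emit:
{"api": "servo_tool", "payload": {
  "rows": [-1,-0.026,-0.027,0,0,-1,-0.026,-0.027,0,0,-1,-0.026,-0.027,0,0,-1,-0.026,-0.027,0,0,-1,-0.026,-0.027,0,0]
}}

```text
time: 2.63
position: [0.3929, 0.1972, 0.2229]
tool_rot: [0.233, 0.973, 0.0, 0.0]
ft_force: [1.4, -0.1, -0.1]
grip_width: 0.0871
grip_force: 0.0
```

Emit:
{"api": "servo_tool", "payload": {
  "rows": [1,-0.026,-0.027,0,-7,1,0,0,0,-7,1,0,0,0,-7,1,0,0,0,-7,1,0,0,0,-7],
  "newtons": 40
}}

```text
time: 3.05
position: [0.4025, 0.1671, 0.2228]
tool_rot: [-0.065, 0.998, 0.0, 0.0]
ft_force: [-0.3, 0.1, 0.3]
grip_width: 0.0616
grip_force: 0.0
```

Emit:
{"api": "servo_tool", "payload": {
  "rows": [1,0,0,0,-4.3,1,0,0,0,0]
}}

```text
time: 3.22
position: [0.4024, 0.1675, 0.2228]
tool_rot: [-0.101, 0.995, -0.0, 0.0]
ft_force: [-0.6, -0.5, -0.1]
grip_width: 0.048
grip_force: 0.0
```

```bash
python3 -c "
from h import *
todo([.441,.051,.05],12.4)"
```

```text
t 3.22 pos [0.4024 0.1675 0.2228] phi(tool -x) 11.55 tilt [0.001 0.   ] w 0.048 F 0.0 [-0.6 -0.5 -0.1] q6 -1.64
shift now [-0.0144 -0.1218  0.1728]
turn -0.85 shift after turn [-0.0126 -0.122   0.1728]
```

Emit:
{"api": "servo_tool", "payload": {
  "rows": [1,-0.004,-0.03,0.03,-0.8,1,-0.003,-0.03,0.03,0,1,-0.003,-0.03,0.03,0,1,-0.003,-0.032,0.03,0,1,0,0,0.02,0]
}}

```text
time: 3.63
position: [0.4426, 0.0504, 0.0844]
tool_rot: [-0.104, 0.995, -0.001, 0.002]
ft_force: [-0.2, -0.4, -0.0]
grip_width: 0.0149
grip_force: 0.0
```

Emit:
{"api": "servo_tool", "payload": {
  "rows": [1,0,0,0.02,0,1,0,0,0,0,1,0,0,0,0]
}}

```text
time: 3.88
position: [0.4389, 0.0544, 0.0654]
tool_rot: [-0.106, 0.994, 0.0, -0.001]
ft_force: [0.2, -0.1, 0.4]
grip_width: 0.0017
grip_force: 0.0
```

```bash
python3 -c "
from h import *
todo([.441,.051,.006],12.4)
p=robot.camera('scene'); save(p,'s1.png',(227,110,387,260),4)
for q in ['pliers_grip','pliers_tips']: print(q,[(np.round(x['at'],4),round(x['score'],2)) for x in robot.place_of(p,q)[:2]])"
```

```text
t 3.88 pos [0.4389 0.0544 0.0654] phi(tool -x) 12.2 tilt [-0.003  0.   ] w 0.0017 F 0.0 [ 0.2 -0.1  0.4] q6 -1.91
shift now [-0.0015 -0.0038  0.0594]
turn -0.2 shift after turn [-0.0015 -0.0038  0.0594]
pliers_grip [(array([0.4394, 0.0491, 0.0043]), 0.82), (array([ 0.4664, -0.0556, -0.0021]), 0.71)]
pliers_tips [(array([ 4.641e-01, -5.710e-02, -4.000e-04]), 0.62)]
```

View pics/s1.png

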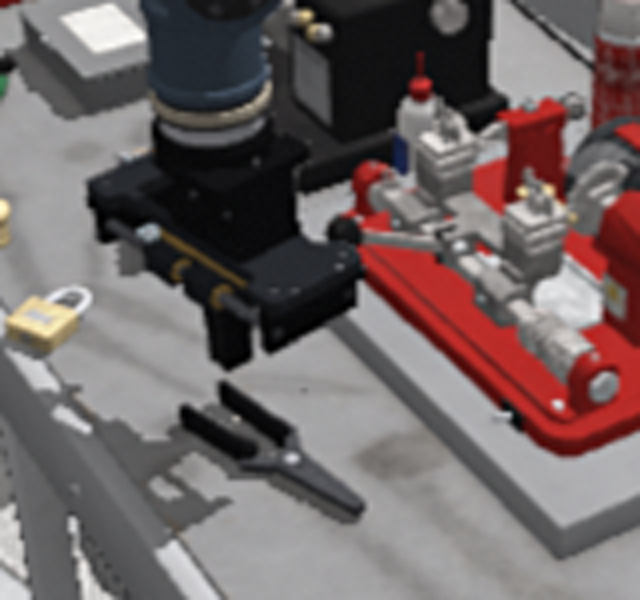

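Emit:
{"api": "servo_tool", "payload": {
  "rows": [1,-0.001,-0.003,0.02,0,1,0,0,0.02,0,1,0,0,0.01,0,1,0,0,0.008,0,1,0,0,0,0]
}}

```text
time: 4.45
position: [0.4416, 0.052, 0.0091]
tool_rot: [-0.107, 0.994, -0.0, 0.001]
ft_force: [-0.3, 0.7, -0.3]
grip_width: 0.0003
grip_force: 0.2
```

Emit:
{"api": "servo_tool", "payload": {
  "rows": [1,0.007,0,0,0,1,0.007,0,0,0,1,0.007,0,0,0,1,0.007,0,0,0,1,0.007,0,0,0]
}}

```text
time: 4.87
position: [0.4067, 0.044, 0.0084]
tool_rot: [-0.107, 0.994, -0.0, 0.001]
ft_force: [2.3, 0.5, 1.7]
grip_width: 0.0004
grip_force: 1.1
```

Emit:
{"api": "servo_tool", "payload": {
  "rows": [1,0.005,0,0,0,1,0,0,0,0]
}}

```text
time: 5.03
position: [0.3994, 0.0432, 0.008]
tool_rot: [-0.107, 0.994, 0.0, -0.002]
ft_force: [-0.5, -0.1, -0.3]
grip_width: 0.0008
grip_force: 0.0
```

Now lift clear, open, and re-measure the pliers.

Emit:
{"api": "servo_tool", "payload": {
  "rows": [1,-0.005,0,0,0,1,0,0,-0.03,0,1,0,0,-0.04,0,-1,0,0,-0.04,0,-1,0,0,-0.04,0]
}}

```text
time: 5.45
position: [0.4058, 0.0445, 0.1591]
tool_rot: [-0.107, 0.994, 0.0, -0.002]
ft_force: [1.6, 0.4, -0.5]
grip_width: 0.0077
grip_force: 0.0
```

Emit:
{"api": "servo_tool", "payload": {
  "rows": [-1,0,0,0,7.1,-1,0,0,0,7.1,-1,0,0,0,7.1,-1,0,0,0,7.1,-1,0,0,0,7.1]
}}

```text
time: 5.87
position: [0.4064, 0.0445, 0.1581]
tool_rot: [0.204, 0.979, -0.0, -0.001]
ft_force: [0.2, -0.7, -0.5]
grip_width: 0.0395
grip_force: 0.0
```

Emit:
{"api": "servo_tool", "payload": {
  "rows": [-1,0,0,0,7.1,-1,0,0,0,7.1,-1,0,0,0,7.1,-1,0,0,0,7.1,-1,0,0,0,7.1]
}}

```text
time: 6.28
position: [0.4063, 0.0445, 0.1578]
tool_rot: [0.493, 0.87, -0.0, -0.001]
ft_force: [0.5, -0.7, -0.8]
grip_width: 0.0727
grip_force: 0.0
```

```bash
cat > pl.py <<'E'
from h import *
G=[];T=[]
for c in ["scene","top"]:
    p=robot.camera(c)
    for q in ['ring_pliers','pliers_grip','pliers_tips']:
        r=robot.place_of(p,q)[:2]; print(c,q,[(np.round(x['at'],4),round(x['score'],2)) for x in r])
save(robot.camera("scene"),"s2.png",(227,110,387,260),4)
state()
E
python3 pl.py
```

```text
scene ring_pliers [(array([ 0.4145, -0.0109, -0.0061]), 0.78)]
scene pliers_grip [(array([0.4066, 0.0423, 0.0073]), 0.69), (array([ 0.6359, -0.2038,  0.004 ]), 0.29)]
scene pliers_tips [(array([ 0.4277, -0.0674, -0.0008]), 0.84)]
top ring_pliers [(array([ 0.4161, -0.0069, -0.0013]), 0.48), (array([0.5257, 0.3   , 0.0453]), 0.26)]
top pliers_grip [(array([0.4069, 0.0413, 0.0097]), 0.61)]
top pliers_tips [(array([ 0.4276, -0.0687,  0.0021]), 0.53)]
t 6.73 pos [0.4068 0.0443 0.158 ] phi(tool -x) -58.65 tilt [-0.  0.] w 0.0866 F 0.0 [-0.2 -0.3 -0.8] q6 -0.71
```

View pics/s2.png

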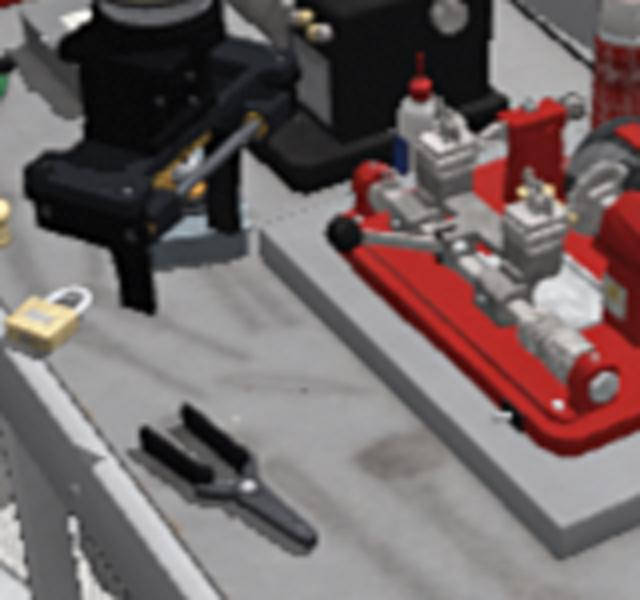

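Emit:
{"api": "servo_tool", "payload": {
  "rows": [-1,0,0,0,7,-1,0,0,0,7,-1,0,0,0,6.3,-1,0,0,0,0]
}}

```text
time: 7.07
position: [0.4068, 0.0443, 0.158]
tool_rot: [0.637, 0.771, 0.0, -0.0]
ft_force: [0.5, 0.6, -0.5]
grip_width: 0.0872
grip_force: 0.0
```

```bash
python3 -c "
from h import *
todo([.407,.0405,.002],-79)"
```

```text
t 7.07 pos [0.4068 0.0443 0.158 ] phi(tool -x) -79.09 tilt [-0.  0.] w 0.0872 F 0.0 [ 0.5  0.6 -0.5] q6 -0.36
shift now [-0.0037 -0.0005  0.156 ]
turn -0.09 shift after turn [-0.0037 -0.0005  0.156 ]
```

Emit:
{"api": "servo_tool", "payload": {
  "rows": [-1,-0.004,0,0.036,0,-1,0,0,0.036,0,-1,0,0,0.036,0,-1,0,0,0.03,0,-1,0,0,0.011,0]
}}

```text
time: 7.48
position: [0.4063, 0.0404, 0.0059]
tool_rot: [0.635, 0.773, -0.001, -0.002]
ft_force: [-0.1, 0.7, 0.6]
grip_width: 0.0867
grip_force: 0.0
```

Emit:
{"api": "servo_tool", "payload": {
  "rows": [-1,0,0,0.006,0,-1,0,0,0,0,-1,0,0,0,0]
}}

```text
time: 7.73
position: [0.4078, 0.0403, 0.0032]
tool_rot: [0.636, 0.772, 0.0, 0.0]
ft_force: [-0.7, -0.5, 0.8]
grip_width: 0.0873
grip_force: 0.0
```

```bash
python3 -c "
from h import *
todo([.407,.0405,.002],-79)"
```

```text
t 7.73 pos [0.4078 0.0403 0.0032] phi(tool -x) -78.93 tilt [ 0. -0.] w 0.0873 F 0.0 [-0.7 -0.5  0.8] q6 -0.37
shift now [ 0.0004 -0.0008  0.0012]
turn 0.07 shift after turn [ 0.0004 -0.0008  0.0012]
```

Emit:
{"api": "servo_tool", "payload": {
  "rows": [-0.23,0,0,0.001,0,-0.23,0,0,0,0,-0.23,0,0,0,0,-0.23,0,0,0,0,-0.23,0,0,0,0],
  "newtons": 20
}}

```text
time: 8.15
position: [0.4079, 0.0403, 0.0025]
tool_rot: [0.636, 0.772, 0.0, 0.001]
ft_force: [-0.6, 0.4, 0.3]
grip_width: 0.0617
grip_force: 0.0
```

Emit:
{"api": "servo_tool", "payload": {
  "rows": [-0.23,0,0,0,0,-0.23,0,0,0,0,-0.23,0,0,0,0]
}}

```text
time: 8.4
position: [0.4076, 0.0403, 0.0021]
tool_rot: [0.636, 0.772, 0.0, 0.0]
ft_force: [0.1, 0.7, -0.1]
grip_width: 0.0542
grip_force: 0.0
```

Emit:
{"api": "servo_tool", "payload": {
  "rows": [-0.24,0,0,0,0,-0.24,0,0,0,0,-0.24,0,0,0,0]
}}

```text
time: 8.65
position: [0.4075, 0.0403, 0.002]
tool_rot: [0.636, 0.772, -0.0, -0.0]
ft_force: [0.3, -0.8, -0.0]
grip_width: 0.0536
grip_force: 0.0
```

```bash
python3 -c "
from h import *
state()
p=robot.camera('scene'); save(p,'s3.png',(237,140,367,250),5)"
```

```text
t 8.65 pos [0.4075 0.0403 0.002 ] phi(tool -x) -79.01 tilt [-0.  0.] w 0.0536 F 0.0 [ 0.3 -0.8 -0. ] q6 -0.37
```

View pics/s3.png

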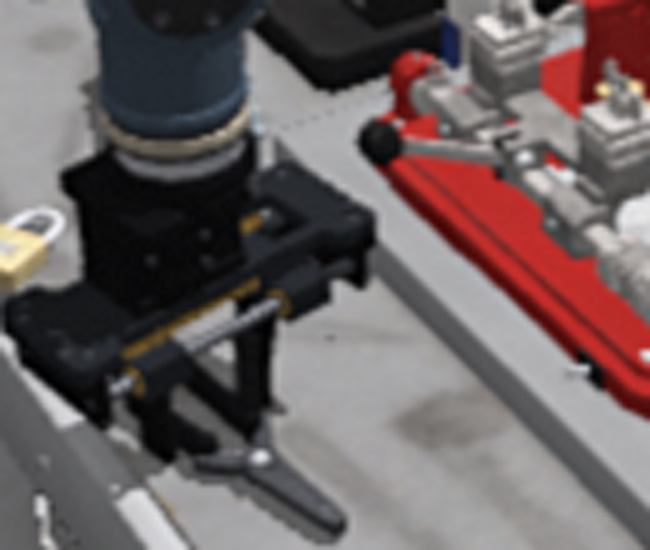

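Emit:
{"api": "servo_tool", "payload": {
  "rows": [-0.28,0,0,0,0,-0.28,0,0,0,0,-0.28,0,0,0,0]
}}

```text
time: 8.95
position: [0.4076, 0.0403, 0.002]
tool_rot: [0.636, 0.772, -0.0, -0.0]
ft_force: [0.2, -0.3, 0.0]
grip_width: 0.0556
grip_force: 0.0
```

```bash
python3 pl.py | head -6
```

```text
scene ring_pliers [(array([ 0.414 , -0.0089, -0.0024]), 0.97)]
scene pliers_grip [(array([0.4067, 0.0428, 0.0066]), 0.79)]
scene pliers_tips [(array([ 4.266e-01, -6.500e-02, -3.000e-04]), 0.67), (array([ 0.4142, -0.0083, -0.005 ]), 0.67)]
top ring_pliers [(array([ 0.4135, -0.0071,  0.0011]), 0.63)]
top pliers_grip [(array([ 0.473 , -0.3882, -0.0014]), 0.46)]
top pliers_tips [(array([ 0.4289, -0.0669, -0.0016]), 0.41)]
```

Emit:
{"api": "servo_tool", "payload": {
  "rows": [-0.2,0,0,0,0,-0.2,0,0,0,0,-0.2,0,0,0,0]
}}

```text
time: 9.65
position: [0.4076, 0.0403, 0.002]
tool_rot: [0.636, 0.772, -0.0, 0.0]
ft_force: [-0.8, 0.7, -0.3]
grip_width: 0.0525
grip_force: 0.0
```

Emit:
{"api": "servo_tool", "payload": {
  "rows": [-0.18,0,0,0,0,-0.18,0,0,0,0,-0.18,0,0,0,0]
}}

```text
time: 9.9
position: [0.4076, 0.0403, 0.002]
tool_rot: [0.636, 0.772, -0.0, 0.0]
ft_force: [-0.1, 0.3, -0.6]
grip_width: 0.0515
grip_force: 0.0
```

```bash
python3 -c "
from h import *
p=robot.camera('scene'); t=robot.camera('top')
print(proj(p,[[.4073,.04,.02],[.4273,-.068,0]]))
f=lambda p,c:cv2.resize(p['pixels'][c[1]:c[3],c[0]:c[2],::-1],(400,400),interpolation=cv2.INTER_CUBIC)
u,v=proj(t,[.415,-.01,0])[0].astype(int)
cv2.imwrite('pics/s4.png',np.hstack([f(p,(260,200,310,250)),f(t,(u-25,v-25,u+25,v+25))]))
for q in ['ring_pliers_left']: print(robot.place_of(t,q)[:1])"
```

```text
[[278.09502788 219.17655019]
 [304.93463382 245.71744848]]Traceback (most recent call last):
  File "<string>", line 8, in <module>
    for q in ['ring_pliers_left']: print(robot.place_of(t,q)[:1])
                                         ~~~~~~~~~~~~~~^^^^^
ValueError: it knows: gate_lock, groove, hub_top, lock_cylinder, padlock, pliers_grip, pliers_tips, ring_eye, ring_gap, ring_pliers, screwdriver, snap_ring
```

View pics/s4.png

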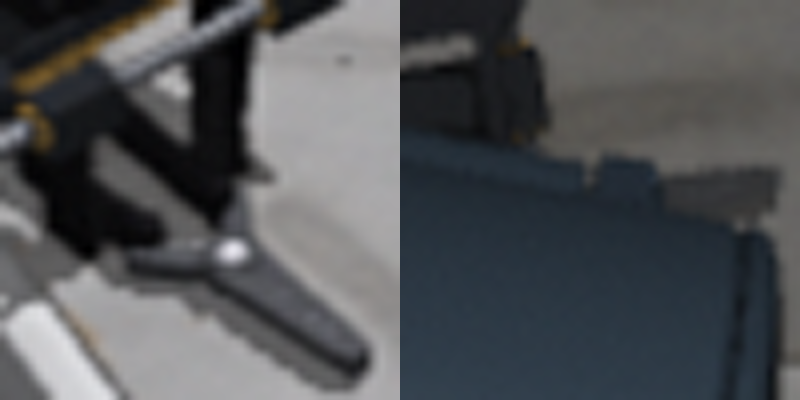

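Emit:
{"api": "servo_tool", "payload": {
  "rows": [-0.14,0,0,0,0,-0.14,0,0,0,0,-0.1,0,0,0,0,-0.1,0,0,0,0]
}}

```text
time: 10.33
position: [0.4076, 0.0403, 0.002]
tool_rot: [0.636, 0.772, -0.0, -0.0]
ft_force: [-0.1, 0.6, -0.8]
grip_width: 0.0485
grip_force: 0.0
```

```bash
python3 -c "
from h import *
o,M=state(); p=robot.camera('scene'); t=robot.camera('top')
w=o['grip_width']/2; P=o['position']
print('fingers ends',proj(p,[P+M[:,1]*(w+.007),P-M[:,1]*(w+.007)]))
d=np.array([.19,-.982,0]); n=np.array([.982,.19,0]); piv=np.array([.414,-.008,0])
print('grip outer@48 rest',proj(p,[piv-d*.048+s*n*.029+[0,0,h] for s in(1,-1) for h in (0,.02)]).round(1).tolist())
print('grip outer end@85 rest',proj(p,[piv-d*.085+s*n*.029+[0,0,.02] for s in(1,-1)]).round(1).tolist())
f=lambda p,c:cv2.resize(p['pixels'][c[1]:c[3],c[0]:c[2],::-1],(600,600),interpolation=cv2.INTER_CUBIC)
cv2.imwrite('pics/s5.png',f(p,(250,195,310,255)))
for q in ['ring_pliers','pliers_tips']: print(robot.place_of(p,q)[:2])"
```

```text
t 10.33 pos [0.4076 0.0403 0.002 ] phi(tool -x) -79.01 tilt [-0.  0.] w 0.0485 F 0.0 [-0.1  0.6 -0.8] q6 -0.37
fingers ends [[287.77472002 219.05993414]
 [269.29302177 229.52304275]]
grip outer@48 rest [[286.5, 220.6], [286.0, 214.9], [269.3, 230.3], [268.6, 224.6]]
grip outer end@85 rest [[277.6, 208.6], [260.3, 218.0]]
[{'at': [0.4148, -0.011, -0.0011], 'score': 0.65}]
[{'at': [0.4272, -0.0676, -0.0001], 'score': 0.57}]
```

View pics/s5.png

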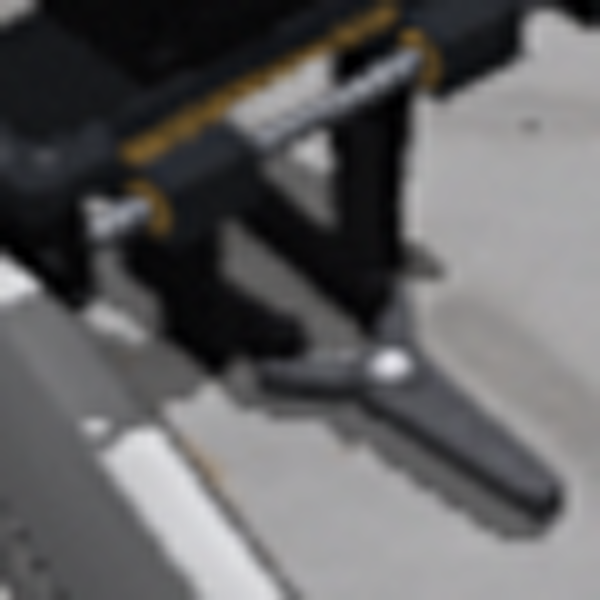

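Emit:
{"api": "servo_tool", "payload": {
  "rows": [-0.05,0,0,0,0,-0.05,0,0,0,0,0,0,0,0,0,0,0,0,0,0],
  "newtons": 20
}}

```text
time: 10.87
position: [0.407, 0.0404, 0.002]
tool_rot: [0.636, 0.772, -0.0, -0.0]
ft_force: [-0.9, -0.9, 0.1]
grip_width: 0.0441
grip_force: 0.5
```

```bash
python3 -c "
from h import *
o,M=state(); p=robot.camera('scene')
for uv,z in [((280,229.5),.02),((289,231.3),.012),((304.5,245),.012),((284,224.5),.02)]: print(uv,plane(p,uv,z).round(4))"
```

```text
t 10.87 pos [0.407  0.0404 0.002 ] phi(tool -x) -79.01 tilt [-0.001  0.   ] w 0.0441 F 0.5 [-0.9 -0.9  0.1] q6 -0.37
(280, 229.5) [[3.928e-01 3.000e-04 2.000e-02]]
(289, 231.3) [[ 0.413 -0.01   0.012]]
(304.5, 245) [[ 0.4219 -0.0765  0.012 ]]
(284, 224.5) [[0.4106 0.0124 0.02  ]]
```

Emit:
{"api": "servo_tool", "payload": {
  "rows": [0,0,0,0,0,0,0,0,0,0,0.03,0,0,0,0,0.03,0,0,0,0]
}}

```text
time: 11.25
position: [0.4075, 0.0403, 0.002]
tool_rot: [0.636, 0.772, -0.0, -0.0]
ft_force: [-0.4, 0.6, -0.4]
grip_width: 0.0421
grip_force: 0.5
```

Emit:
{"api": "servo_tool", "payload": {
  "rows": [0.06,0,0,0,0,0.06,0,0,0,0,0.06,0,0,0,0]
}}

```text
time: 11.5
position: [0.4076, 0.0403, 0.002]
tool_rot: [0.636, 0.772, 0.0, 0.0]
ft_force: [-0.4, 0.4, -0.3]
grip_width: 0.0409
grip_force: 3.6
```

```bash
python3 -c "
from h import *
o,M=state(); p=robot.camera('scene'); print(o['moment'])
for q in ['ring_pliers','pliers_grip','pliers_tips']: print(q,[(np.round(x['at'],4),round(x['score'],2)) for x in robot.place_of(p,q)[:2]])
f=lambda p,c:cv2.resize(p['pixels'][c[1]:c[3],c[0]:c[2],::-1],(600,600),interpolation=cv2.INTER_CUBIC)
cv2.imwrite('pics/s6.png',f(p,(250,195,310,255)))"
```

```text
t 11.5 pos [0.4076 0.0403 0.002 ] phi(tool -x) -79.01 tilt [ 0. -0.] w 0.0409 F 3.6 [-0.4  0.4 -0.3] q6 -0.37
[-0.01854362  0.21634225 -0.02475379]
ring_pliers [(array([ 0.4192, -0.0106, -0.0043]), 0.76), (array([ 0.4272, -0.069 , -0.0022]), 0.74)]
pliers_grip [(array([0.4083, 0.0424, 0.0066]), 0.91)]
pliers_tips [(array([ 0.4287, -0.0654, -0.0016]), 0.84)]
```

View pics/s6.png

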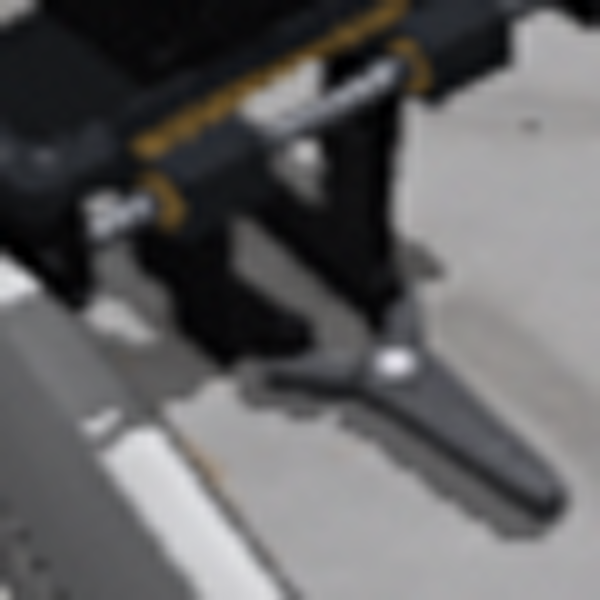

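Emit:
{"api": "servo_tool", "payload": {
  "rows": [0.08,0,0,0,0,0.08,0,0,0,0,0.08,0,0,0,0,0.08,0,0,0,0]
}}

```text
time: 12.03
position: [0.4078, 0.0403, 0.002]
tool_rot: [0.636, 0.772, 0.0, 0.0]
ft_force: [-0.3, -0.1, -0.3]
grip_width: 0.0402
grip_force: 7.2
```

Emit:
{"api": "servo_tool", "payload": {
  "rows": [0.12,0,0,0,0,0.12,0,0,0,0,0.12,0,0,0,0,0.12,0,0,0,0]
}}

```text
time: 12.37
position: [0.4077, 0.0403, 0.002]
tool_rot: [0.636, 0.772, 0.0, 0.0]
ft_force: [-0.8, -0.1, 0.1]
grip_width: 0.0387
grip_force: 7.5
```

Emit:
{"api": "servo_tool", "payload": {
  "rows": [0.17,0,0,0,0,0.17,0,0,0,0,0.17,0,0,0,0,0.17,0,0,0,0]
}}

```text
time: 12.7
position: [0.4076, 0.0403, 0.002]
tool_rot: [0.636, 0.772, 0.0, 0.0]
ft_force: [-0.4, -0.1, -0.1]
grip_width: 0.0367
grip_force: 8.9
```

Emit:
{"api": "servo_tool", "payload": {
  "rows": [0.17,0,0,-0.01,0,0.17,0,0,-0.02,0,0.17,0,0,-0.02,0,0.17,0,0,0,0]
}}

```text
time: 13.03
position: [0.4091, 0.0402, 0.0541]
tool_rot: [0.636, 0.772, 0.001, 0.002]
ft_force: [0.8, -0.6, -1.8]
grip_width: 0.0364
grip_force: 8.2
```

```bash
python3 -c "
from h import *
o,M=state(); p=robot.camera('scene'); print(o['moment'])
for q in ['ring_pliers','pliers_grip','pliers_tips']: print(q,[(np.round(x['at'],4),round(x['score'],2)) for x in robot.place_of(p,q)[:2]])
f=lambda p,c:cv2.resize(p['pixels'][c[1]:c[3],c[0]:c[2],::-1],(600,600),interpolation=cv2.INTER_CUBIC)
cv2.imwrite('pics/s7.png',f(p,(255,185,315,245)))"
```

```text
t 13.03 pos [0.4091 0.0402 0.0541] phi(tool -x) -79.0 tilt [ 0.005 -0.001] w 0.0364 F 8.2 [ 0.8 -0.6 -1.8] q6 -0.37
[-0.05820373  0.0024452   0.00594248]
ring_pliers [(array([ 0.4171, -0.0124,  0.0499]), 0.96), (array([0.41  , 0.0412, 0.0589]), 0.65)]
pliers_grip [(array([0.4107, 0.041 , 0.0555]), 0.9)]
pliers_tips [(array([ 0.4296, -0.0679,  0.0498]), 0.86)]
```

View pics/s7.png

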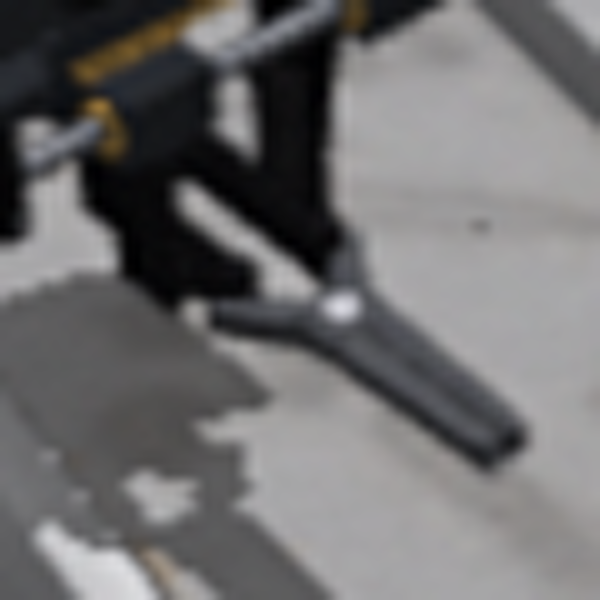

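Emit:
{"api": "servo_tool", "payload": {
  "rows": [0.17,-0.012,-0.003,0,0,0.17,-0.022,-0.005,0,0,0.17,-0.03,-0.006,0,0,0.17,-0.03,-0.006,0,-3,0.17,0,0,0,0]
}}

```text
time: 13.65
position: [0.4079, -0.0604, 0.051]
tool_rot: [0.617, 0.787, 0.0, 0.002]
ft_force: [1.8, 0.2, -1.2]
grip_width: 0.0362
grip_force: 8.2
```

Emit:
{"api": "servo_tool", "payload": {
  "rows": [0.17,-0.02,-0.004,0,-3,0.17,-0.03,-0.007,0,-5,0.17,-0.03,-0.007,0,-5,0.17,-0.03,-0.007,0,-5,0.17,-0.02,0,0,-5]
}}

```text
time: 14.07
position: [0.4315, -0.1865, 0.0509]
tool_rot: [0.446, 0.895, -0.0, -0.0]
ft_force: [-0.1, 0.0, -2.4]
grip_width: 0.0364
grip_force: 8.2
```

Emit:
{"api": "servo_tool", "payload": {
  "rows": [0.17,0,0,0,-6,0.17,0,0,0,-6,0.17,0,0,0,-6,0.17,0,0,0,-6,0.17,0,0,0,-6]
}}

```text
time: 14.48
position: [0.4309, -0.1833, 0.0507]
tool_rot: [0.197, 0.98, 0.001, -0.001]
ft_force: [1.0, -1.1, -1.0]
grip_width: 0.0361
grip_force: 8.2
```

```bash
python3 -c "
from h import *
todo([.404,-.1937,.04],-14.5)"
```

```text
t 14.48 pos [ 0.4309 -0.1833  0.0507] phi(tool -x) -22.75 tilt [-0.002  0.002] w 0.0361 F 8.2 [ 1.  -1.1 -1. ] q6 -1.82
shift now [ 0.0207 -0.02    0.0108]
turn -8.25 shift after turn [ 0.0234 -0.0168  0.0108]
```

Emit:
{"api": "servo_tool", "payload": {
  "rows": [0.17,0,0,0,-5,0.17,0,0,0,-2,0.17,0.012,-0.008,0.005,0,0.17,0.011,-0.008,0.005,0,0.17,0,0,0,0]
}}

```text
time: 14.9
position: [0.4019, -0.1914, 0.0403]
tool_rot: [0.14, 0.99, 0.002, -0.003]
ft_force: [-0.5, 0.9, -0.9]
grip_width: 0.0363
grip_force: 8.2
```

Emit:
{"api": "servo_tool", "payload": {
  "rows": [0.17,0,0,0,0,0.17,0,0,0,0]
}}

```text
time: 15.07
position: [0.4054, -0.193, 0.0415]
tool_rot: [0.139, 0.99, 0.0, -0.0]
ft_force: [0.4, 0.1, -2.0]
grip_width: 0.0362
grip_force: 8.2
```

```bash
python3 -c "
from h import *
todo([.404,-.1937,.03],-14.5)
o,M=state(); tip=o['position']-M[:,0]*.109; tip[2]-=.0017; print('tip',tip)
for c in ['scene','top']:
    p=robot.camera(c)
    for q in ['ring_pliers','pliers_grip','pliers_tips','ring_gap','ring_eye','snap_ring']: print(c,q,[(np.round(x['at'],4),round(x['score'],2)) for x in robot.place_of(p,q)[:2]])"
```

```text
t 15.07 pos [ 0.4054 -0.193   0.0415] phi(tool -x) -16.03 tilt [-0.  0.] w 0.0362 F 8.2 [ 0.4  0.1 -2. ] q6 -1.99
shift now [ 0.0012 -0.001   0.0115]
turn -1.53 shift after turn [ 0.0012 -0.001   0.0115]
t 15.07 pos [ 0.4054 -0.193   0.0415] phi(tool -x) -16.03 tilt [-0.  0.] w 0.0362 F 8.2 [ 0.4  0.1 -2. ] q6 -1.99
tip [ 0.5101721  -0.22314652  0.03975776]
scene ring_pliers [(array([ 0.4541, -0.209 ,  0.0356]), 0.49)]
scene pliers_grip [(array([ 0.4088, -0.194 ,  0.0453]), 0.64)]
scene pliers_tips [(array([ 0.5113, -0.2272,  0.0383]), 0.54)]
scene ring_gap [(array([ 0.5103, -0.222 , -0.0018]), 0.63)]
scene ring_eye [(array([ 0.6307, -0.2036,  0.0008]), 0.55), (array([ 0.5218, -0.2218, -0.0027]), 0.43)]
scene snap_ring [(array([ 0.5245, -0.2226,  0.0008]), 0.57)]
top ring_pliers [(array([ 0.4542, -0.2056,  0.0369]), 0.62)]
top pliers_grip []
top pliers_tips [(array([ 5.203e-01, -2.254e-01, -1.000e-04]), 0.46), (array([ 0.5136, -0.2258,  0.0405]), 0.42)]
top ring_gap [(array([ 0.4535, -0.2061,  0.0371]), 0.57), (array([ 0.5133, -0.2176, -0.0029]), 0.55)]
top ring_eye [(array([ 0.5186, -0.2269,  0.0024]), 0.54)]
top snap_ring [(array([ 0.5281, -0.2257, -0.0013]), 0.42), (array([ 4.743e-01, -3.899e-01,  2.000e-04]), 0.42)]
```

Emit:
{"api": "servo_tool", "payload": {
  "rows": [0.15,0.001,0.003,0.008,0,0.13,0,0,0.008,0,0.13,0,0,0.008,0,0.13,0,0,0,0,0.13,0,0,0,0]
}}

```text
time: 16.18
position: [0.4044, -0.1897, 0.0171]
tool_rot: [0.139, 0.99, 0.001, -0.001]
ft_force: [-0.8, -0.5, -1.5]
grip_width: 0.0379
grip_force: 7.2
```

```bash
python3 -c "
from h import *
o,M=state(); tip=o['position']-M[:,0]*.109; tip[2]-=.0017; print('tip',tip)
np.set_printoptions(linewidth=250)
for c in ['scene','top']:
    p=robot.camera(c); u,v=proj(p,[.516,-.2225,.003])[0]; print(c,proj(p,[tip,[.510,-.22,.004]]).round(1)); u,v=int(round(u)),int(round(v))
    print(u-12,v-9); print(p['pixels'][v-9:v+9,u-12:u+12].mean(2).astype(int))"
```

```text
t 16.18 pos [ 0.4044 -0.1897  0.0171] phi(tool -x) -16.01 tilt [-0.002  0.001] w 0.0379 F 7.2 [-0.8 -0.5 -1.5] q6 -1.98
tip [ 0.50921951 -0.21972778  0.01516433]
scene [[366.4 265.8]
 [366.5 269.1]]
357 260
[[160 161 158 158 161 164 169 169 164 162 160 158 154 152 154 161 164 166 166 166 169 172 173 173]
 [158 156 156 160 164 171 176 171 159 152 150 155 160 155 155 159 164 166 167 169 172 173 173 175]
 [154 148 138 134 132 125 123 118 112 109 110 137 163 161 159 161 166 168 169 173 174 176 175 175]
 [112 109 102  98  97  91  89  89  89  89  90 115 150 160 159 162 168 168 171 175 176 179 178 177]
 [ 91  91  90  90  90  91  92  92  92  92  92  97 111 116 114 117 124 131 145 165 176 179 177 175]
 [ 92  91  87  87  94  93  94  95  96  95  93  84  72  69  67  66  72  88 106 132 161 179 178 177]
 [ 94  93  92  92  94  95  94  90  78  66  56  45  44  53  59  60  56  55  67  92 126 164 179 178]
 [ 93  95  94  85  73  68  58  48  43  37  33  45 103 147 153 157 157 125  63  64  96 145 179 180]
 [ 72  66  58  47  40  37  32  39  66  81  89 127 164 177 177 179 181 175 126  65  82 127 166 180]
 [
[... 1583 characters left out ...]
55 53 53 52 52 51 51 51]
 [61 60 60 59 59 58 57 58 57 57 57 56 56 56 55 55 55 55 54 55 53 53 52 51]
 [61 60 59 60 59 58 57 58 57 58 57 56 56 56 56 56 54 55 55 53 54 53 53 53]
 [62 61 60 61 59 59 59 58 58 58 57 57 57 56 56 56 57 55 55 54 55 54 53 52]
 [61 61 61 61 61 60 59 60 59 58 57 57 57 57 58 56 56 56 56 55 54 55 55 53]
 [62 62 61 60 61 60 60 60 59 58 58 58 58 58 58 57 56 56 55 55 54 55 54 53]
 [61 62 62 61 62 61 61 59 60 58 58 59 59 59 57 57 57 57 55 56 55 54 54 54]
 [62 62 62 61 62 61 61 61 60 59 59 59 59 59 58 57 57 57 57 57 55 56 56 55]
 [64 63 63 63 62 62 61 61 61 59 59 59 59 58 59 57 59 57 57 56 56 56 55 55]
 [64 63 62 62 60 61 61 61 61 61 61 59 59 60 58 59 57 58 57 57 57 56 56 56]]
```

```bash
python3 -c "
from h import *
o,M=state(); p=robot.camera('scene'); d=-M[:,0]; n=M[:,1]
tip=o['position']+d*.109; tip[2]-=.002
E=lambda l,s,z: tip+d*l+n*s+[0,0,z]
print('jaw end corners top',proj(p,[E(.003,s,.0122) for s in(-.004,0,.004)]).round(1).tolist(),'bottom-shoulder',proj(p,[E(.003,s,.004) for s in(-.004,0,.004)]).round(1).tolist())
print('jaw back 20mm top',proj(p,[E(-.02,s,.0122) for s in(-.006,0,.006)]).round(1).tolist())
np.set_printoptions(linewidth=250)
print(p['pixels'][252:275,344:374].mean(2).astype(int))"
```

```text
t 16.28 pos [ 0.4049 -0.19    0.0177] phi(tool -x) -16.01 tilt [-0.  0.] w 0.0378 F 7.2 [ 0.2  0.7 -1.6] q6 -1.98
jaw end corners top [[368.6, 263.0], [368.0, 261.8], [367.4, 260.6]] bottom-shoulder [[368.4, 265.4], [367.9, 264.3], [367.3, 263.1]]
jaw back 20mm top [[359.5, 265.5], [358.7, 263.7], [357.9, 262.0]]
[[170 166 163 160 158 157 156 154 153 153 155 159 162 164 166 168 169 169 170 171 171 169 166 164 163 165 169 170 169 169]
 [172 167 166 163 161 160 157 152 150 151 154 156 160 160 162 164 165 167 170 172 172 172 170 168 166 167 169 172 171 169]
 [177 170 171 172 168 165 162 158 152 151 152 157 158 158 159 162 164 168 169 173 172 173 174 173 170 169 170 171 174 173]
 [181 176 174 174 172 171 169 166 159 156 155 157 158 160 159 161 164 166 167 166 167 169 169 168 168 169 171 176 176 175]
 [181 179 177 175 173 173 173 170 162 159 158 158 158 159 161 164 164 162 161 158 157 161 163 164 165 167 171 174 175 175]
 [160 181 179 178 174 173 173 171 166 163 160 156 154 157 161 163 161 159 157 156 154 153 155 159 162 164 166 170 171 171]
 [ 94 119 150 179 179 177 176 174 172 167 160 1
[... 1344 characters left out ...]
 65  56  48  43  39  40  46  68  78  68  82 121 153 167 169 169 177 178 178 179 180]
 [ 20  21  19  19  15  23  40  45  43  40  41  56  74  92 118 145 152 155 154 156 163 175 177 176 178 179 180 181 183 185]
 [ 17  16  15  11   6  11  34  57  74  86 118 148 152 154 138 119 116 120 144 170 173 176 178 178 180 180 176 175 183 185]
 [ 10  12  11   7  11  50 116 154 133  97 106 117 116 115 104  86  84  85 102 140 168 163 142 133 134 136 127 119 124 126]
 [ 19  24  20  13  27  70 110 125 110  90  86  85  85  86  87  85  84  83  81  99 135 128  78  71  72  77  72  62  65  66]
 [ 38  42  35  17  32  75  96  95  90  85  83  80  84  87  87  86  84  85  86 109 123  91  55  52  54  61  64  59  56  60]]
```

Emit:
{"api": "servo_tool", "payload": {
  "rows": [0.13,0,0,0.004,0,0.13,0,0,0.004,0,0.13,0,0,0.003,0,0.13,0,0,0,0]
}}

```text
time: 16.67
position: [0.4047, -0.1899, 0.0065]
tool_rot: [0.139, 0.99, 0.0, -0.0]
ft_force: [-0.4, -0.3, -1.9]
grip_width: 0.0378
grip_force: 7.2
```

Emit:
{"api": "servo_tool", "payload": {
  "rows": [0.13,0,0,0.002,0,0.13,0,0,0.002,0,0.13,0,0,0,0]
}}

```text
time: 16.92
position: [0.4049, -0.19, 0.0027]
tool_rot: [0.139, 0.99, 0.0, -0.0]
ft_force: [-0.4, 0.1, -1.8]
grip_width: 0.0382
grip_force: 7.2
```

```bash
python3 -c "
from h import *
o,M=state(); p=robot.camera('scene'); print(o['moment'])
np.set_printoptions(linewidth=250)
print(p['pixels'][260:280,350:382].mean(2).astype(int))"
```

```text
t 16.92 pos [ 0.4049 -0.19    0.0027] phi(tool -x) -16.01 tilt [-0.  0.] w 0.0382 F 7.2 [-0.4  0.1 -1.8] q6 -1.98
[0.04777988 0.01693057 0.03195323]
[[174 176 174 170 167 164 161 160 160 158 158 160 163 166 166 162 160 159 158 154 153 155 160 165 165 167 167 169 171 173 173 173]
 [175 175 173 171 168 163 160 156 154 155 157 162 167 174 176 172 164 162 161 158 155 155 160 163 165 166 169 171 173 173 175 177]
 [177 175 171 166 164 161 156 152 152 151 153 158 165 173 174 169 162 161 162 162 160 158 162 166 168 169 172 175 177 175 176 178]
 [174 173 169 165 162 160 156 154 153 152 151 153 159 163 165 164 160 158 158 160 159 159 162 168 170 171 175 178 177 178 176 176]
 [171 169 167 170 169 166 163 156 152 153 153 153 153 155 156 158 158 157 148 128 115 114 117 124 131 145 165 176 179 179 175 174]
 [170 169 169 172 173 172 168 164 162 161 157 154 154 156 153 153 145 127 110  91  74  68  66  73  87 107 133 161 179 179 176 174]
 [173 173 174 176 176 175 173 170 166 162 153 141 134 131 119 112 107  96  83  65  55  58  61  56  56  68  92 126 163 179 178 176]
 [173 174 175 170 155 147 145 137 
[... 969 characters left out ...]
 59  56  61  82 131 163 176 183 182 179 176]
 [ 34  41  38  38  46  56  67  78  86  87  91 118 123 117 142 144 143 147 152 154 155 157 157 156 161 175 184 183 181 180 181 177]
 [ 44  59  67  72  75  82  91 124 154 157 154 158 155 149 157 161 165 169 174 175 177 179 180 179 181 183 183 181 178 177 177 177]
 [ 74  87  85  85 111 140 148 159 171 177 174 167 161 157 159 163 167 169 172 175 176 177 179 179 178 180 181 180 178 177 178 177]
 [120 143 140 138 146 160 167 168 171 175 175 169 160 159 161 164 166 169 172 172 172 172 175 176 179 179 180 181 179 177 177 178]
 [156 161 156 156 158 163 168 168 169 174 172 166 158 154 156 159 163 167 170 173 172 171 172 175 178 179 181 182 181 178 178 177]]
```

Emit:
{"api": "servo_tool", "payload": {
  "rows": [0.2,0,0,0.001,0,0.25,0,0,0,0,0.3,0,0,0,0,0.35,0,0,0,0,0.4,0,0,0,0],
  "newtons": 35
}}

```text
time: 17.38
position: [0.405, -0.1901, 0.0021]
tool_rot: [0.139, 0.99, -0.0, 0.0]
ft_force: [-0.1, -1.0, -1.2]
grip_width: 0.0284
grip_force: 14.0
```

Emit:
{"api": "servo_tool", "payload": {
  "rows": [0.45,0,0,0,0,0.5,0,0,0,0,0.55,0,0,0,0,0.6,0,0,0,0,0.7,0,0,0,0]
}}

```text
time: 17.8
position: [0.405, -0.1902, 0.0021]
tool_rot: [0.139, 0.99, -0.0, 0.0]
ft_force: [-0.9, -0.7, 0.7]
grip_width: 0.0176
grip_force: 34.3
```

Emit:
{"api": "servo_tool", "payload": {
  "rows": [0.8,0,0,0,0,0.8,0,0,0,0,0.8,0,0,0,0,0.8,0,0,0,0]
}}

```text
time: 18.13
position: [0.405, -0.1901, 0.0021]
tool_rot: [0.139, 0.99, -0.0, 0.0]
ft_force: [0.5, -0.3, 0.7]
grip_width: 0.0177
grip_force: 34.3
```

```bash
cat > v.py <<'E'
from h import *
o,M=state(); p=robot.camera('scene'); print(o['moment'])
np.set_printoptions(linewidth=250)
for q in ['ring_pliers','pliers_tips','ring_gap','ring_eye','snap_ring']: print(q,[(np.round(x['at'],4),round(x['score'],2)) for x in robot.place_of(p,q)[:2]])
u,v=proj(p,o['position']-M[:,0]*.112)[0].astype(int)
print(u-18,v-12);print(p['pixels'][v-12:v+12,u-18:u+18].mean(2).astype(int))
E
python3 v.py
```

```text
t 18.13 pos [ 0.405  -0.1901  0.0021] phi(tool -x) -16.01 tilt [ 0. -0.] w 0.0177 F 34.3 [ 0.5 -0.3  0.7] q6 -1.98
[-0.03400032  0.09646706 -0.00113282]
ring_pliers [(array([ 0.4544, -0.2086, -0.0029]), 0.53)]
pliers_tips [(array([ 0.5148, -0.2224, -0.0029]), 0.54)]
ring_gap []
ring_eye [(array([ 0.5183, -0.2261, -0.0023]), 0.4)]
snap_ring [(array([ 5.228e-01, -2.249e-01,  5.000e-04]), 0.43)]
349 257
[[173 175 172 167 163 160 156 154 157 162 164 161 159 158 155 152 153 155 159 162 164 166 170 171 172 172 172 172 174 174 174 175 178 180 181 182]
 [176 175 175 172 167 161 156 154 157 160 159 156 156 157 156 154 151 152 156 158 160 159 163 167 167 170 169 169 172 172 171 173 175 179 179 180]
 [176 177 176 174 170 165 161 160 160 161 157 154 153 154 156 156 153 154 156 156 157 155 158 162 166 166 167 169 171 171 173 173 173 175 177 180]
 [174 174 176 175 172 167 164 162 160 159 158 158 160 163 166 167 163 161 160 157 154 153 155 162 165 166 165 168 170 172 173 173 174 175 179 179]
 [175 176 175 174 171 168 164 159 156 155 155 158 163 169 176 177 173 165 164 161 157 155 155 159 163 165 16
[... 2132 characters left out ...]
39  38  39  36  33  35  34  35  39  44  39  34  35  41  52  56  56  55  79 130 166 177 178 177 177 176 176 174]
 [ 21  33  39  43  42  47  52  55  55  60  68  70  71  74  74  74  79  80  66  48  46  47  63  98 124 141 162 177 183 179 178 178 178 177 177 174]
 [ 59  77  76  73  72  74  80  83  86  90  94  93  91  91  89  91  92  95 108 100  85 123 154 165 172 178 182 183 183 179 178 177 178 178 178 176]
 [ 71  92  89  86  87  89  90  95 126 134 131 134 124 144 142 143 145 149 159 160 159 169 175 176 178 180 180 182 181 182 178 177 178 182 183 176]
 [109 145 143 143 144 146 148 151 163 165 166 165 158 159 156 156 158 163 170 174 173 176 173 174 176 178 179 180 181 181 181 179 178 180 179 176]]
```

Emit:
{"api": "servo_tool", "payload": {
  "rows": [0.9,0,0,0,0,0.9,0,0,-0.004,0,0.9,0,0,-0.01,0,0.9,0,0,-0.015,0,0.9,0,0,-0.02,0],
  "newtons": 45
}}

```text
time: 18.85
position: [0.4038, -0.1891, 0.0506]
tool_rot: [0.139, 0.99, 0.001, -0.002]
ft_force: [0.6, -0.7, -1.4]
grip_width: 0.0173
grip_force: 44.1
```

Emit:
{"api": "servo_tool", "payload": {
  "rows": [0.9,0,0,-0.02,0,0.9,0,0,-0.02,0,0.9,0,0,-0.015,0,0.9,0,0,-0.006,0,0.9,0,0,0,0]
}}

```text
time: 19.27
position: [0.4054, -0.1903, 0.1131]
tool_rot: [0.139, 0.99, -0.001, 0.001]
ft_force: [-0.4, -1.1, -1.3]
grip_width: 0.0169
grip_force: 44.1
```

```bash
python3 v.py
```

```text
t 19.27 pos [ 0.4054 -0.1903  0.1131] phi(tool -x) -16.01 tilt [ 0.002 -0.002] w 0.0169 F 44.1 [-0.4 -1.1 -1.3] q6 -1.98
[0.02421936 0.02320996 0.02018469]
ring_pliers [(array([ 0.4571, -0.209 ,  0.1098]), 0.53)]
pliers_tips [(array([ 0.5147, -0.2234,  0.1114]), 0.66)]
ring_gap [(array([ 0.5089, -0.2245,  0.1084]), 0.62), (array([0.5244, 0.2988, 0.063 ]), 0.27)]
ring_eye [(array([ 0.5207, -0.2255,  0.1074]), 0.49), (array([0.5276, 0.3006, 0.0473]), 0.46)]
snap_ring [(array([ 0.5244, -0.2258,  0.1119]), 0.59)]
351 222
[[185 185 184 184 183 184 184 183 184 183 173 151 111  67  45  35  36  39  40  41  39  42  56  83 107 141 173 186 193 190 189 189 190 189 189 189]
 [186 185 185 184 183 183 182 182 181 184 185 183 174 155 112  66  47  48  50  50  56  85 140 175 179 184 192 190 188 187 187 188 187 188 188 187]
 [186 185 184 184 182 183 182 182 181 181 182 184 187 186 177 155 134 135 136 137 153 173 185 192 191 189 188 187 187 189 188 187 188 186 187 188]
 [170 186 186 186 183 183 182 182 183 182 182 183 184 187 190 185 180 182 182 182 185 188 188 188 188 187 187 188 188 189 189 188 188 18
[... 2251 characters left out ...]
37  35  33  34  34  35  35  35  36  36  35  33  34  34  41  60  65  62  60  51  64  86  94  92  90  87  91 108]
 [ 45  43  43  51  61  61  71  82  81  78  76  79  81  83  83  85  90  96  80  58  53  51  44  45  51  70  81  81  85  90  88  87  89 108 131 144]
 [153 155 154 154 155 152 148 146 129 101  88  91  92  94  95  97 103 108 104  76  55  71  83  84  85  89  91  87  88  88  90 115 143 149 155 157]
 [172 174 173 173 174 170 165 159 149 128  99  88  87  90  91  94  98 105 104  95  88  92  96  96  94  90  86  88 109 133 141 152 160 161 161 162]
 [164 164 166 169 171 170 165 159 153 146 126  98  85  86  89  91  97 102 100  99  96  94  92  90  88  89 109 135 149 156 159 161 162 163 166 168]]
```

Emit:
{"api": "servo_tool", "payload": {
  "rows": [0.9,0.003,0,0,4,0.9,0.004,0,0,6,0.9,0.004,0,0,6,0.9,0.004,0,0,6,0.9,0,0,0,6]
}}

```text
time: 19.98
position: [0.3899, -0.1829, 0.1112]
tool_rot: [0.377, 0.926, 0.001, -0.002]
ft_force: [-0.7, -0.9, -1.6]
grip_width: 0.0171
grip_force: 44.1
```

Emit:
{"api": "servo_tool", "payload": {
  "rows": [0.9,0.008,0.007,0,4,0.9,0.015,0.013,0,2,0.9,0.022,0.019,0,0,0.9,0.022,0.019,0,0,0.9,0.022,0.019,0,0]
}}

```text
time: 20.4
position: [0.3908, -0.0653, 0.1114]
tool_rot: [0.423, 0.906, 0.0, -0.001]
ft_force: [0.5, 0.8, -1.8]
grip_width: 0.0169
grip_force: 44.1
```

```bash
python3 -c "
from h import *
todo([.39,.35,.111],-50)
for c in ['top','scene']:
    p=robot.camera(c); Rm=cv2.Rodrigues(np.array(p['rvec'],float))[0]; print(c,-Rm.T@np.array(p['tvec'],float).ravel())
    for q in ['ring_gap','ring_eye','snap_ring']: print(q,[(np.round(x['at'],4),round(x['score'],2)) for x in robot.place_of(p,q)[:2]])"
```

```text
t 20.4 pos [ 0.3908 -0.0653  0.1114] phi(tool -x) -50.1 tilt [-0.001  0.001] w 0.0169 F 44.1 [ 0.5  0.8 -1.8] q6 -1.15
shift now [0.3191 0.2658 0.0007]
turn -0.1 shift after turn [0.3187 0.2663 0.0007]
top [ 0.45600786 -0.00551755  1.07984433]
ring_gap [(array([ 0.4575, -0.1496,  0.1054]), 0.36), (array([ 3.825e-01,  2.437e-01, -2.000e-04]), 0.19)]
ring_eye [(array([ 0.4585, -0.1606,  0.1074]), 0.6)]
snap_ring [(array([ 0.4663, -0.1636,  0.109 ]), 0.56)]
scene [ 0.03518013 -0.83527361  0.81177915]
ring_gap [(array([ 0.4606, -0.1521,  0.1103]), 0.55)]
ring_eye [(array([ 0.4678, -0.1567,  0.1089]), 0.63), (array([ 0.4701, -0.1589,  0.1095]), 0.31)]
snap_ring [(array([ 0.4669, -0.1576,  0.1079]), 0.63)]
```

Emit:
{"api": "servo_tool", "payload": {
  "rows": [0.9,0.015,0.0125,0,0,0.9,0.022,0.0185,0,0,0.9,0.022,0.0185,0,0,0.9,0.022,0.0185,0,0,0.9,0.022,0.0185,0,0]
}}

```text
time: 21.22
position: [0.3919, 0.0683, 0.1119]
tool_rot: [0.424, 0.906, 0.0, 0.0]
ft_force: [-0.0, 0.0, -1.9]
grip_width: 0.0166
grip_force: 44.1
```

Emit:
{"api": "servo_tool", "payload": {
  "rows": [0.9,0.022,0.0185,0,0,0.9,0.022,0.0185,0,0,0.9,0.022,0.0185,0,0,0.9,0.022,0.0185,0,0,0.9,0.022,0.0185,0,0]
}}

```text
time: 21.63
position: [0.3922, 0.2126, 0.112]
tool_rot: [0.424, 0.906, 0.0, 0.0]
ft_force: [0.7, -0.3, -1.9]
grip_width: 0.0169
grip_force: 44.1
```

Emit:
{"api": "servo_tool", "payload": {
  "rows": [0.9,0.022,0.0185,0,0,0.9,0.022,0.0185,0,0,0.9,0.022,0.0185,0,0,0.9,0.022,0.0185,0,0,0.9,0.012,0.01,0,0]
}}

```text
time: 22.05
position: [0.3931, 0.3448, 0.112]
tool_rot: [0.423, 0.906, 0.001, 0.001]
ft_force: [-0.4, -1.2, -2.9]
grip_width: 0.0169
grip_force: 44.1
```

```bash
python3 -c "
from h import *
todo([.4488,.3903,.085],-50)"
```

```text
t 22.05 pos [0.3931 0.3448 0.112 ] phi(tool -x) -50.03 tilt [0.002 0.002] w 0.0169 F 44.1 [-0.4 -1.2 -2.9] q6 -0.19
shift now [-0.001   0.0718  0.0272]
turn -0.03 shift after turn [-0.001   0.0718  0.0272]
```

Emit:
{"api": "servo_tool", "payload": {
  "rows": [0.9,0,0.012,0,0,0.9,0,0.022,0,0,0.9,0,0.022,0.01,0,0.9,0,0.014,0.015,0,0.9,-0.001,0.002,0.009,0]
}}

```text
time: 22.47
position: [0.4512, 0.3891, 0.0771]
tool_rot: [0.423, 0.906, 0.002, 0.001]
ft_force: [-0.9, -0.1, -1.8]
grip_width: 0.0173
grip_force: 44.1
```

Emit:
{"api": "servo_tool", "payload": {
  "rows": [0.9,0,0,0,0,0.9,0,0,0,0,0.9,0,0,0,0]
}}

```text
time: 22.72
position: [0.4466, 0.3868, 0.0779]
tool_rot: [0.423, 0.906, -0.001, -0.001]
ft_force: [0.1, 0.2, -1.0]
grip_width: 0.0171
grip_force: 44.1
```

```bash
cat > w.py <<'E'
from h import *
np.set_printoptions(linewidth=260)
o,M=state(); d=-M[:,0]; P=o['position']; print('nominal eye',(P+d*.1185).round(4))
for c in ['top','scene']:
    p=robot.camera(c)
    for q in ['ring_gap','ring_eye','snap_ring','hub_top','pliers_tips','groove']: print(c,q,[(np.round(x['at'],4),round(x['score'],2)) for x in robot.place_of(p,q)[:2]])
    e=P+d*.1185; e[2]-=.002; u,v=proj(p,e)[0].round().astype(int)
    print(c,proj(p,[e,[.525,.2995,.063]]).round(1).tolist(),u-15,v-12); print(p['pixels'][v-12:v+13,u-15:u+16].mean(2).astype(int))
E
python3 w.py
```

```text
t 22.72 pos [0.4466 0.3868 0.0779] phi(tool -x) -50.06 tilt [-0.002 -0.001] w 0.0171 F 44.1 [ 0.1  0.2 -1. ] q6 -0.17
nominal eye [0.5227 0.2959 0.0779]
top ring_gap [(array([0.5108, 0.3039, 0.0739]), 0.62)]
top ring_eye [(array([0.5239, 0.3009, 0.0477]), 0.53), (array([0.5193, 0.2941, 0.0762]), 0.38)]
top snap_ring [(array([0.5243, 0.2892, 0.0759]), 0.45), (array([0.4551, 0.3832, 0.0855]), 0.34)]
top hub_top [(array([0.5233, 0.2992, 0.0628]), 0.88)]
top pliers_tips [(array([0.5172, 0.2982, 0.0748]), 0.79), (array([0.5231, 0.3016, 0.0025]), 0.47)]
top groove [(array([0.5257, 0.2996, 0.0465]), 0.94)]
top [[199.8, 197.3], [199.9, 196.7]] 185 185
[[ 93  93  92  93  93  93  91  92  91  92  90  90  91  91  92  92  93  93  93  94  93  93  91  91  91  92  92  90  90  95  91]
 [ 94  93  93  93  92  93  91  91  91  92  92  91  92  91  91  92  92  93  94  93  93  92  92  90  90  91  92  92  92  98  91]
 [ 93  93  94  93  92  93  91  93  93  93  93  92  92  91  91  92  92  88  87  86  90  91  92  90  90  90  93  92  93  92  92]
 [ 83  83  86  92  93  92  93  94  94  92  94  93  93  93  85  80  
[... 5594 characters left out ...]
 99  84 101 135 158 164 153 144 152 152 153 153 149 151 160 159]
 [ 81 123 154 154 152 154 157 156 151 132 113 102  85  88  87  83  93  98 115 152 164 147 134 152 154 153 153 153 156 160 161]
 [ 76 125 161 154 153 154 155 148 119  89  83  75  59  53  52  47  52  65 115 161 166 142 115 139 155 155 154 153 142 143 157]
 [ 69 125 164 154 153 155 157 147 103  70  84  85  73  54  42  46  72 119 154 165 153 118  84 120 154 155 154 153 149 152 159]
 [ 68 120 158 155 153 156 158 129  66  69 111 122 100  82  82 120 153 161 156 130 104  79  59  92 141 154 153 152 159 163 161]
 [ 72 107 147 155 156 158 159 121  47  52  78  89  83  80  96 124 132 119 102  84  72  55  48  77 129 154 153 152 154 159 159]]
```

Emit:
{"api": "servo_tool", "payload": {
  "rows": [0.9,0.001,0.003,0.004,0,0.9,0,0.002,0.004,0,0.9,0,0,0,0,0.9,0,0,0,0]
}}

```text
time: 23.75
position: [0.4505, 0.3919, 0.0694]
tool_rot: [0.423, 0.906, -0.0, -0.0]
ft_force: [-0.2, -0.1, -2.1]
grip_width: 0.017
grip_force: 44.1
```

```bash
cat > x.py <<'E'
from h import *
from scipy.optimize import minimize
t=np.radians(np.linspace(0,140,30))
H=np.vstack([np.c_[15.8*np.cos(t),15.8*np.sin(t)],[[-19,10.5],[-19,6],[-14,8]],np.c_[10.8*np.cos(t),10.8*np.sin(t)][::-1]])/1000
c,s=np.cos(.32),np.sin(.32); h=np.array([.0133,0])
A=(H-h)@np.array([[c,s],[-s,c]]).T.T  # candidate
A=(H-h)@np.array([[c,-s],[s,c]])+h   # rotates arm outward (checked by sign)
if A[31,1]<H[31,1]: A=(H-h)@np.array([[c,s],[-s,c]])+h
print('ear y',H[31],A[31])
B=A*[1,-1]
o,M=state(); d=-M[:,0]; n=M[:,1]; P=o['position']; zu=P[2]-.002
for cam in ['top','scene']:
    p=robot.camera(cam)
    for r in robot.outline_of(p,'snap_ring')[:2]:
        m=r['region']; v,u=np.nonzero(m); print(cam,'score',round(r['score'],2),m.sum(),u.min(),u.max(),v.min(),v.max(),'center',u.mean().round(1),v.mean().round(1))
        x0,y0=u.min()-8,v.min()-8; S=8; sub=m[y0:v.max()+9,x0:u.max()+9].astype(float)
        if m.sum()>400 or m.sum()<25: continue
        def cov(a,b):
            out=np.zeros((sub.shape[0]*S,sub.shape[1]*S),np.uint8)
            for Q in (A,B*[1,-1]*[1,-1]):
                for z in (0,.004):
                    e=P+d*(.123+a)+n*b; w=e+Q[:,:1]*d+Q[:,1:]*n; w[:,2]=zu+z
                    cv2.fillPoly(out,[np.round((proj(p,w)-[x0,y0]+.5)*S*16).astype(int)],255,shift=4)
            return cv2.resize(out,(sub.shape[1],sub.shape[0]),interpolation=cv2.INTER_AREA)/255.
        f=lambda q:np.abs(cov(*q)-sub).sum()
        best=min(((f((a,b)),a,b) for a in np.arange(-.008,.0081,.001) for b in np.arange(-.008,.0081,.001)))
        print('  resid',round(best[0],1),'f0',round(f((0,0)),1),'along',round(best[1],4),'lat',round(best[2],4),'eye',(P+d*(.1185+best[1])+n*best[2]).round(4))
    for q in ['hub_top','groove']: print(cam,q,[(np.round(x['at'],4),round(x['score'],2)) for x in robot.place_of(p,q)[:1]])
    if cam=='top':
        g=p['pixels'].mean(2); print(g[190:203,193:206].astype(int)); print('hub proj',proj(p,[.525,.2998,.063]).round(2))
E
python3 x.py
```

```text
ear y [-0.019  0.006] [-0.0154729   0.01585591]
t 23.75 pos [0.4505 0.3919 0.0694] phi(tool -x) -50.01 tilt [-0.001 -0.001] w 0.017 F 44.1 [-0.2 -0.1 -2.1] q6 -0.17
top score 0.53 6 197 206 191 200 center 204.2 196.8
top hub_top [(array([0.5249, 0.3021, 0.0637]), 0.94)]
top groove [(array([0.5283, 0.3011, 0.0471]), 0.7)]
[[ 92  92  87  68  51  42  46  51  48  46  48  54  49]
 [ 86  78  66  49  47  60  70  76  74  63  54  61  63]
 [ 65  50  42  43  64  79  84  85  84  73  64  51  56]
 [ 44  37  33  63  83  83  94  92  80  72  66  57  48]
 [ 41  30  60  86  91 102 118 125 118  85  55  53  51]
 [ 32  37  86  84 109  90  74  92 107 119  81  46  46]
 [ 46  52  88  76 113  66  18  12  66 129 103  60  41]
 [ 71  63  88  82 117  67  26  17  92 125  92  68  46]
 [ 80  64  76  68 107 100  86  65 119 106  77  56  45]
 [ 85  56  51  54  72 108 114  95 111  78  58  38  42]
 [ 93  61  47  49  53  59  67  66  53  51  47  40  42]
 [ 93  66  39  42  50  52  54  53  42  32  42  42  43]
 [ 92  78  43  31  47  52  48  47  41  30  38  61  60]]
hub proj [[199.83 196.72]]
scene hub_top [(array([0.5257, 0.2985, 0.0653]), 0.89)]
scene groove [(array([0.5264, 0.3024, 0.0477]), 0.58)]
```

Emit:
{"api": "servo_tool", "payload": {
  "rows": [0.9,0,0,0.002,0,0.9,0,0,0.002,0,0.9,0,0,0.002,0,0.9,0,0,0,0,0.9,0,0,0,0]
}}

```text
time: 24.57
position: [0.4505, 0.3918, 0.0637]
tool_rot: [0.423, 0.906, -0.0, -0.0]
ft_force: [0.0, 0.2, -1.9]
grip_width: 0.017
grip_force: 44.1
```

Emit:
{"api": "servo_tool", "payload": {
  "rows": [0.9,0,0,0.001,0,0.9,0,0,0.001,0,0.9,0,0,0,0]
}}

```text
time: 24.82
position: [0.4506, 0.3919, 0.0619]
tool_rot: [0.423, 0.906, -0.0, -0.0]
ft_force: [-0.9, 1.0, -2.0]
grip_width: 0.0169
grip_force: 44.1
```

```bash
cat > y.py <<'E'
from h import *
o,M=state(); d=-M[:,0]; n=M[:,1]
print('moment',np.round(o['moment'],3),'tau',np.round(o['joint_torque'],2))
for c in ['top','scene']:
    p=robot.camera(c)
    for q in ['ring_eye','snap_ring','pliers_tips']:
        for x in robot.place_of(p,q)[:2]:
            r=np.array(x['at'])-o['position']; print(c,q,round(x['score'],2),'along',round(r@d,4),'lat',round(r@n,4),'z',round(x['at'][2],4))
E
python3 y.py
```

```text
t 24.82 pos [0.4506 0.3919 0.0619] phi(tool -x) -50.01 tilt [-0. -0.] w 0.0169 F 44.1 [-0.9  1.  -2. ] q6 -0.17
moment [-0.014 -0.045 -0.007] tau [-1.000e-02 -4.643e+01 -1.177e+01  3.000e-02  2.000e-02  0.000e+00]
top ring_eye 0.41 along 0.1184 lat -0.0054 z 0.0592
top snap_ring 0.63 along 0.1215 lat -0.0009 z 0.0617
top snap_ring 0.24 along 0.612 lat -0.4836 z 0.0022
top pliers_tips 0.79 along 0.115 lat -0.0025 z 0.0593
scene ring_eye 0.59 along 0.1166 lat -0.0016 z 0.0578
scene snap_ring 0.56 along 0.1212 lat -0.0027 z 0.0619
scene snap_ring 0.25 along 0.1179 lat -0.0035 z 0.0596
```

Emit:
{"api": "servo_tool", "payload": {
  "rows": [0.9,-0.0005,0,0.001,0,0.9,0,0,0.001,0,0.9,0,0,0.001,0,0.9,0,0,0,0]
}}

```text
time: 25.55
position: [0.4508, 0.3914, 0.0587]
tool_rot: [0.423, 0.906, -0.0, -0.0]
ft_force: [0.1, 0.4, -2.6]
grip_width: 0.0168
grip_force: 44.1
```

Emit:
{"api": "servo_tool", "payload": {
  "rows": [0.9,0,0,0.001,0,0.9,0,0,0.001,0,0.9,0,0,0,0]
}}

```text
time: 25.8
position: [0.4509, 0.3915, 0.0568]
tool_rot: [0.423, 0.906, -0.0, -0.0]
ft_force: [0.0, -0.0, -1.6]
grip_width: 0.017
grip_force: 44.1
```

```bash
python3 y.py
```

```text
t 25.8 pos [0.4509 0.3915 0.0568] phi(tool -x) -50.01 tilt [-0. -0.] w 0.017 F 44.1 [ 0.  -0.  -1.6] q6 -0.17
moment [-0.027 -0.016  0.014] tau [-1.000e-02 -4.655e+01 -1.156e+01  3.000e-02  2.000e-02  0.000e+00]
top ring_eye 0.53 along 0.1199 lat -0.0082 z 0.0521
top snap_ring 0.41 along 0.1239 lat -0.0022 z 0.0574
top pliers_tips 0.88 along 0.1137 lat -0.0024 z 0.0554
scene ring_eye 0.38 along 0.1151 lat -0.0033 z 0.0545
scene snap_ring 0.7 along 0.6116 lat -0.486 z 0.0018
scene snap_ring 0.47 along 0.1203 lat -0.0005 z 0.0564
scene pliers_tips 0.62 along 0.112 lat -0.0042 z 0.0536
```

Emit:
{"api": "servo_tool", "payload": {
  "rows": [0.9,0,0,0.001,0,0.9,0,0,0.001,0,0.9,0,0,0.001,0,0.9,0,0,0.001,0,0.9,0,0,0,0]
}}

```text
time: 26.62
position: [0.451, 0.3915, 0.0528]
tool_rot: [0.423, 0.906, -0.0, -0.0]
ft_force: [-0.5, 0.8, -2.2]
grip_width: 0.0167
grip_force: 44.1
```

Emit:
{"api": "servo_tool", "payload": {
  "rows": [0.9,0,0,0.001,0,0.9,0,0,0.001,0,0.9,0,0,0.001,0,0.9,0,0,0,0,0.9,0,0,0,0]
}}

```text
time: 27.03
position: [0.451, 0.3916, 0.0499]
tool_rot: [0.423, 0.906, -0.0, -0.0]
ft_force: [-0.5, -0.1, -1.7]
grip_width: 0.0172
grip_force: 44.1
```

Emit:
{"api": "servo_tool", "payload": {
  "rows": [0.9,0,0,0.001,0,0.9,0,0,0.001,0,0.9,0,0,0,0,0.9,0,0,0,0]
}}

```text
time: 27.37
position: [0.451, 0.3915, 0.0479]
tool_rot: [0.423, 0.906, -0.0, -0.0]
ft_force: [0.6, 0.1, -2.2]
grip_width: 0.0166
grip_force: 44.1
```

Emit:
{"api": "servo_tool", "payload": {
  "rows": [0.9,0,0,0.0005,0,0.9,0,0,0.0005,0,0.9,0,0,0,0,0.9,0,0,0,0]
}}

```text
time: 27.7
position: [0.451, 0.3916, 0.047]
tool_rot: [0.423, 0.906, 0.0, 0.0]
ft_force: [0.1, 0.8, -2.1]
grip_width: 0.0168
grip_force: 44.1
```

```bash
python3 y.py
```

```text
t 27.7 pos [0.451  0.3916 0.047 ] phi(tool -x) -50.01 tilt [0. 0.] w 0.0168 F 44.1 [ 0.1  0.8 -2.1] q6 -0.17
moment [-0.027 -0.046  0.067] tau [-7.000e-02 -4.646e+01 -1.081e+01  5.000e-02  1.400e-01  4.000e-02]
top ring_eye 0.39 along 0.1217 lat -0.007 z 0.045
top snap_ring 0.5 along 0.1246 lat -0.0003 z 0.0472
top snap_ring 0.27 along 0.5808 lat -0.2364 z 0.0026
top pliers_tips 0.63 along 0.1161 lat -0.0012 z 0.045
top pliers_tips 0.62 along 0.1159 lat -0.0059 z 0.0646
scene ring_eye 0.5 along 0.1169 lat -0.0023 z 0.0422
scene snap_ring 0.39 along 0.1218 lat -0.0005 z 0.0443
scene pliers_tips 0.4 along 0.1199 lat -0.0038 z -0.0025
```

Emit:
{"api": "servo_tool", "payload": {
  "rows": [0.9,0,0,0.0005,0,0.9,0,0,0,0,0.9,0,0,0,0]
}}

```text
time: 28.35
position: [0.451, 0.3916, 0.0465]
tool_rot: [0.423, 0.906, -0.0, 0.0]
ft_force: [-0.8, -0.1, -1.9]
grip_width: 0.0175
grip_force: 44.1
```

```bash
python3 -c "
from h import *
o,M=state(); print(np.round(o['moment'],3),np.round(o['joint_torque'],2))"
```

```text
t 28.35 pos [0.451  0.3916 0.0465] phi(tool -x) -50.01 tilt [ 0. -0.] w 0.0175 F 44.1 [-0.8 -0.1 -1.9] q6 -0.17
[-0.039 -0.033  0.051] [-1.000e-01 -4.639e+01 -1.076e+01  5.000e-02  1.400e-01  4.000e-02]
```

Emit:
{"api": "servo_tool", "payload": {
  "rows": [0.9,0,0,0.0005,0,0.9,0,0,0,0,0.9,0,0,0,0]
}}

```text
time: 28.6
position: [0.451, 0.3916, 0.046]
tool_rot: [0.423, 0.906, 0.0, -0.0]
ft_force: [0.1, 0.3, -1.3]
grip_width: 0.0173
grip_force: 44.1
```

```bash
python3 -c "
from h import *
o,M=state(); print(np.round(o['moment'],3),np.round(o['joint_torque'],2))"
```

```text
t 28.6 pos [0.451  0.3916 0.046 ] phi(tool -x) -50.01 tilt [-0.  0.] w 0.0173 F 44.1 [ 0.1  0.3 -1.3] q6 -0.17
[-0.042 -0.037  0.047] [-1.700e-01 -4.627e+01 -1.072e+01  4.000e-02  1.400e-01  4.000e-02]
```

Emit:
{"api": "servo_tool", "payload": {
  "rows": [0.9,0,0,0.0005,0,0.9,0,0,0.0005,0,0.9,0,0,0,0,0.9,0,0,0,0]
}}

```text
time: 28.93
position: [0.451, 0.3916, 0.045]
tool_rot: [0.423, 0.906, 0.0, -0.0]
ft_force: [0.2, 0.5, -0.8]
grip_width: 0.0174
grip_force: 44.1
```

```bash
python3 -c "
from h import *
F=[]
for i in range(6):
    p=robot.camera('scene'); o=robot.get_obs(); F.append(np.r_[o['ft_force'],o['moment'],o['joint_torque'][[1,2,4]],o['position'][2]])
print(np.round(np.mean(F,0),3),np.round(np.std(F,0),3))"; python3 y.py
```

```text
[-4.6800e-01  7.0800e-01 -4.3600e-01 -7.0000e-03 -3.0000e-03  4.3000e-02
 -4.6058e+01 -1.0651e+01  1.2300e-01  4.5000e-02] [0.696 0.325 0.418 0.018 0.036 0.021 0.007 0.003 0.    0.   ]
t 29.23 pos [0.451  0.3916 0.045 ] phi(tool -x) -50.01 tilt [-0.  0.] w 0.017 F 44.1 [-1.1  0.2 -1. ] q6 -0.17
moment [0.029 0.048 0.046] tau [-4.500e-01 -4.607e+01 -1.065e+01 -2.000e-02  1.200e-01  4.000e-02]
top ring_eye 0.41 along 0.119 lat -0.0088 z 0.0412
top ring_eye 0.2 along 0.1164 lat -0.0023 z 0.0464
top snap_ring 0.39 along 0.1242 lat 0.0032 z 0.0506
top pliers_tips 0.62 along 0.1136 lat -0.0022 z 0.0458
top pliers_tips 0.19 along 0.0052 lat 0.0031 z 0.0548
scene ring_eye 0.42 along 0.1208 lat -0.0019 z 0.0434
scene ring_eye 0.24 along 0.1197 lat 0.0039 z 0.0457
scene snap_ring 0.46 along 0.1175 lat -0.0012 z 0.0451
```

```bash
python3 -c "
from h import *
state(); print(robot.hand_in())"
```

```text
t 29.63 pos [0.451  0.3916 0.045 ] phi(tool -x) -50.01 tilt [0. 0.] w 0.017 F 44.2 [-0.2  1.4 -0.9] q6 -0.17
the job is handed in; nothing more can be done
None
```

I handed the job in at 29.6 s with the pliers squeezed to the stop and the ring spread round the hub, resting lightly on the brass washer. The wrist force and the position estimates show this; I had used up my picture views, so I did not check the final seat by eye. Before picking the pliers up I pushed them about 35 mm towards the robot to clear the key machine's lever.

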